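# Sample the buffer jug with dip samplers

### The arm

A 6-joint arm with a two-finger parallel gripper is mounted at the origin on the work surface. World frame = base frame: x ahead of the robot, y to its left, z up, the work surface at z = 0. Lengths are in mm, angles in rad, forces in N, time in s.
With the tool pointing down it reaches from about 275 to 1000 mm from the base axis. Payload 8.4 kg.
Tool frame: the origin (TCP) lies on the mounting face of the last link; the fingertips stand 173 mm ahead of it and the grasp point (between the pads) lies 155 mm ahead of it; z points along the fingers, y is the direction in which the jaws open and shut (so a half turn about z gives the same grasp; the last joint's range is limited). The gripper opens to 85 mm and grips with 20 to 120 N. Pads are 22 mm wide; open, the fingers measure 114 mm over their backs; the gripper's body (76 mm by 85 mm) begins 54 mm behind the grasp point. The pads swing forward as they close: fully open they stand 13 mm farther back than shut.
Start: joints at [1.283, 0.353, 1.633, -0, 1.155, -0.002], TCP at [176.202, 599.652, 404.681] pointing down, gripper open.
Joint ranges: [-2.63, 2.63], [-0.92, 2.1], [0.06, 2.66], [-1.3, 4.44], [0, 2.69], [-3.02, 3.02]. Speed limits (rad/s): [2.22, 2.22, 2.79, 3.14, 3.14, 3.14].

### API

Orientations are given as [roll, pitch, yaw] about the fixed x, y, z axes, in that order (R = Rz(yaw) Ry(pitch) Rx(roll)).
In Python, from rig import readout, imaging, ticket gives the robot as it stands.
- The arm moves only by the tool step_arm, never from a script. Its argument "deltas" is a list of rows, each an object with "translation": the shift along the tool's x, y, z in cm, a list of three; "rot": the turn, a rotation vector about the tool's x, y, z in rad, a list of three. In form: [{"translation": [x, y, z], "rot": [rx, ry, rz]}, ...]. A call has 1 to 8 rows; each row is the pose to reach, as a shift and turn from the pose commanded when the call began, along the tool's axes at that moment; what a row does not reach only later rows make up. A row lasts 1/8 s, in which the tool goes at most 62.5 mm and 10.7 degrees, less where a joint would pass 70% of its speed; a pose out of reach is approached as far as the arm can. A call with a gripper value outside its range is refused whole. "grip" is the closure in counts, from 0 (fully open) to 255 (shut), set as the call begins (left out, the last holds). The fingers move at their own pace and stop on an object; "squeeze" is the grip in N (left out, the last holds). Time passes only in rows, so rows that repeat a pose let the fingers close. It gives the time, the measured TCP pose, the force and the opening at its end, in the units of the state.
- readout.sense(): the state, without advancing time (a new reading comes with each control period).
- imaging.grab_frame(name): name is "scene" or "top" or "wrist"; returns a dict with "image" (400x640x3 uint8, red, green, blue), "camera_matrix" (3x3 intrinsics, pixels), "k1" (the pictures are not rectified: a ray, as slopes to the right and down, at radius r is drawn at 1 + k1 r^2 times it, then the intrinsics apply), "world_to_cam" (4x4, takes a point from world to camera coordinates). Camera axes: x right, y up, looking along -z (the intrinsics and any distortion apply to the point x, -y, -z); pixel columns grow to the right and rows downward; lengths in mm; the calibration is good to about 2 mm. A picture is of the moment at which its call begins. There is no depth.
- ticket.sign_off(): hands the job in, once; it reports no verdict.
The state is a dict: "clock": time; "qpos": joint angles; "qvel": joint speeds; "joint_efforts": joint torques, N m; "eef_pos": TCP position; "tcp_rot": TCP orientation; "contact_force": force on the tool from outside, world axes, zero at the start; "wrist_torque": the same for the moment, N m; "opening": opening from 0.0 (shut) to 1.0 (fully open).
Only numpy, scipy, OpenCV 4.12 (cv2) and the standard library are available. Lean on these libraries where they do the work, as an engineer would, in place of code of your own. Each camera call takes 0.05 s, during which the arm holds its last target.

### The job

Take dip samples from the white jug: push its safety cap down and turn it anticlockwise to get it off, lay the cap knob-up on the rubber mat, then dip each sampler standing on the bench into the open jug for a moment, until its steel bulb is wholly below the rim, working from the shortest to the longest so that the deep layers are not stirred up early. Stand the dipped samplers upright in the white tray, and lastly put the cap back on, pressing and turning it clockwise until it is locked under both catches. Leave the other things on the bench where they are.

Things in the scene. Friction and masses are not known exactly. Their poses are not given: they have to be found in the camera images.
- jug_mouth (a point): Centre of the mouth of the squat white jug (124 mm wide, fixed to the bench in a wire holder), in the plane of its rim, 120 mm above the bench. Mouth 64 mm wide inside; the jug is hollow down to 5 mm above the bench. The x axis runs through its two grey safety catches, one on each side of the neck.
- jug_catch (a point): Middle of the top of one of the two grey catches of the jug, 22 mm above the rim, 48 mm from the jug's axis (the other is opposite). Each reaches 41 to 57 mm from the axis and is 37 mm wide. Under its roof an ear of the cap is held; seen from above, the clockwise end is closed by a stop, at the anticlockwise end a 5 mm lip hangs down.
- seal (a joint): Height (m) of the black spring sleeve, 77 mm wide, round the neck, which pushes the cap up: 0 while the cap is locked (sleeve top 10 mm above the rim), -0.005 when the cap is just pushed in far enough to turn, -0.01 when it bottoms on the rim, +0.002 without cap. Pushing the cap takes about 8 N to start, 12 N at 5 mm, 16 N at 10 mm.
- cap_mid (a point): Middle of the jug's black safety cap, on its axis 22 mm above its underside (44 mm tall, 0.12 kg, z up). Disc 76 mm wide, 16 mm thick; on it a round ribbed knob, 40 mm wide, 28 mm tall, to hold it by. Two ears stick out at the bottom along +x and -x: tips 49 mm from the axis, 16 mm wide, 7 mm thick. Locked: underside 10 mm above the rim.
- cap_ear (a point): Middle of one ear of the cap, 44 mm from its axis. Locked, the ears lie under the catches (either way round, 0.05 rad play). To open: push down 6 to 10 mm, keep it down, turn 60 degrees anticlockwise seen from above (clear after 45), lift off. To close: set it on with the ears 60 degrees anticlockwise of the catches, push down, keep it down, turn clockwise to the stop, let it rise.
- mat_top (a point): Centre of the top of the square black rubber mat on the bench in front of the jug, 110 mm by 110 mm, top 3 mm above the bench.
- tray_in (a point): Centre of the inner floor, 4 to 5 mm above the bench, of the shallow white tray: inside 212 mm along its x axis and 132 mm along its y axis, rim 18 mm above the bench, fixed.
- sampler_short_mid (a point): Half-way point of the short dip sampler, 95 mm tall in all; absent in some runs. It stands upright on its own: at the foot a steel bulb 40 mm wide and 25 mm tall, then a 10 mm stem, and as the top 40 mm a black round handle 18 mm wide, where it is held. z axis along it, up. Its origin is 47.5 mm above its foot. About 0.2 kg.
- sampler_short_foot (a point): Centre of the underside of the bulb of the short dip sampler.
- sampler_medium_mid (a point): Half-way point of the medium dip sampler, 125 mm tall in all; absent in some runs. It stands upright on its own: at the foot a steel bulb 40 mm wide and 25 mm tall, then a 10 mm stem, and as the top 40 mm a black round handle 18 mm wide, where it is held. z axis along it, up. Its origin is 62.5 mm above its foot. About 0.2 kg.
- sampler_medium_foot (a point): Centre of the underside of the bulb of the medium dip sampler.
- sampler_long_mid (a point): Half-way point of the long dip sampler, 155 mm tall in all; absent in some runs. It stands upright on its own: at the foot a steel bulb 40 mm wide and 25 mm tall, then a 10 mm stem, and as the top 40 mm a black round handle 18 mm wide, where it is held. z axis along it, up. Its origin is 77.5 mm above its foot. About 0.2 kg.
- sampler_long_foot (a point): Centre of the underside of the bulb of the long dip sampler.
- stock_jar: Bystander, to be left alone: white jar, 66 mm wide, 100 mm tall; origin at its underside.
- amber_bottle: Bystander, to be left alone: amber bottle, 60 mm wide, 110 mm tall; origin at its underside.
- beaker: Bystander, to be left alone: glass beaker, 64 mm wide, 75 mm tall; origin at its underside.
- tip_box: Bystander, to be left alone: clear tip box 80 x 110 x 50 mm; origin at its underside.
- buffer_bottle: Bystander, to be left alone: clear bottle, 76 mm wide, 170 mm tall; origin at its underside.
- rinse_bottle: Bystander, to be left alone: white bottle, 72 mm wide, 160 mm tall; origin at its underside.
- tape_roll: Bystander, to be left alone: roll of tape, 90 mm wide, 20 mm tall; origin at its underside.
Mind the look-alikes: they are no part of the job. Leave any red look-alike of the part that bears sampler_short_mid alone.

How it is judged:
By the outcome, as a careful person would: the job done as asked, in the order asked, and still so for the second after the job is handed in, with the robot touching nothing.
Of sampler_short, sampler_medium, sampler_long only 2 to 3 are there at a start; the rules pass over those that are not, and their reading is None.
At some moment in a run one of sampler_short, sampler_medium, sampler_long may be knocked a few centimetres aside while the robot is not near it.
It also fails if it takes over 208 s, if anything falls off the work surface, if the arm or the gripper's body presses on something with over 40 N, if the wrist force passes 120 N, or if a joint passes its speed limit or range.

## Working session

There is one attempt and no reset: what is moved stays moved. The work goes in short steps, Python scripts to look and compute and a tool call to move; the robot and the scene stay as the last step left them, time stands still between calls to the robot, and variables do not carry over. Pictures are saved under pics/ and viewed, and the job is handed in when it is done.

Besides the shell and the picture viewer there is one more tool, called after "Emit:" as name(argument=value, ...) on one line, values as JSON. step_arm: Moves the arm, as the interface text tells. Its arguments: {"type":"object","properties":{"deltas":{"type":"array","items":{"type":"object","properties":{"translation":{"type":"array","items":{"type":"number"}},"rot":{"type":"array","items":{"type":"number"}}}}},"grip":{"type":"number"},"squeeze":{"type":"number"}},"required":["deltas"]}

```bash
ls; mkdir -p pics
python3 - <<'E'
from rig import readout, imaging
import cv2
s=readout.sense(); print(s)
for n in ["scene","top","wrist"]:
    f=imaging.grab_frame(n); cv2.imwrite(f"pics/{n}0.png",f["image"][:,:,::-1]); print(n,f["camera_matrix"].tolist(),f["k1"],f["world_to_cam"].round(3).tolist())
E
```

```text
pics
{'clock': 0.0, 'qpos': array([ 1.28261221e+00,  3.53629025e-01,  1.63412134e+00, -9.88667210e-07,
        1.15520060e+00, -2.37743766e-03]), 'qvel': array([-2.26185101e-04,  8.28003256e-04,  2.45180854e-06,  7.25067226e-04,
       -5.31142006e-04,  1.28391476e-04]), 'joint_efforts': array([-6.71200542e-04, -6.05254054e+01, -3.42082357e+01, -1.38717905e-04,
        9.29360715e-03,  3.81022190e-06]), 'eef_pos': array([176.12786292, 599.42806538, 403.97894009]), 'tcp_rot': array([-3.14023435e+00, -2.32532787e-06,  2.85578637e+00]), 'contact_force': array([ 0.44932488, -0.24025528,  0.34348955]), 'wrist_torque': array([-0.05259226, -0.07484659, -0.02476843]), 'opening': 1.005688340755067}
scene [[395.73922906257775, 0.0, 321.48197486710376], [0.0, 395.73922906257775, 196.19926028325597], [0.0, 0.0, 1.0]] -0.005872317884867192 [[0.693, 0.721, 0.004, -436.771], [-0.553, 0.528, 0.645, 230.804], [0.462, -0.449, 0.765, -1264.801], [0.0, 0.0, 0.0, 1.0]]
top [[501.15183293067724, 0.0, 328.539075290596], [0.0, 501.15183293067724, 197.50360780839887], [0.0, 0.0, 1.0]] -0.051086618794411606 [[0.035, -0.999, -0.006, 12.868], [0.97, 0.033, 0.24, -603.844], [-0.24, -0.014, 0.971, -1146.494], [0.0, 0.0, 0.0, 1.0]]
wrist [[312.0839156487631, 0.0, 323.04277015536275], [0.0, 312.0839156487631, 201.11532514446557], [0.0, 0.0, 1.0]] 0.007611901471970281 [[0.282, 0.96, -0.002, -624.458], [-0.925, 0.271, -0.266, 35.286], [-0.255, 0.076, 0.964, -378.249], [0.0, 0.0, 0.0, 1.0]]
```

View pics/scene0.png

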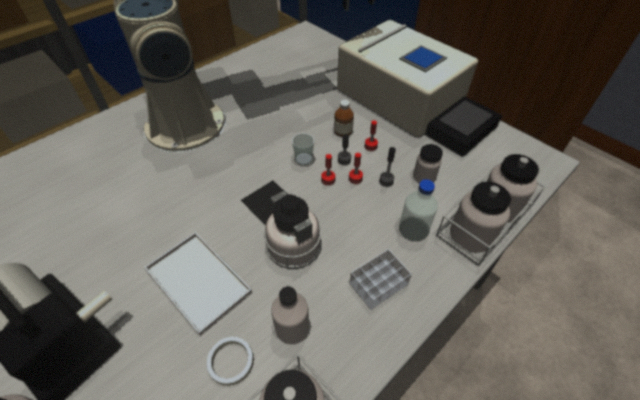

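View pics/top0.png

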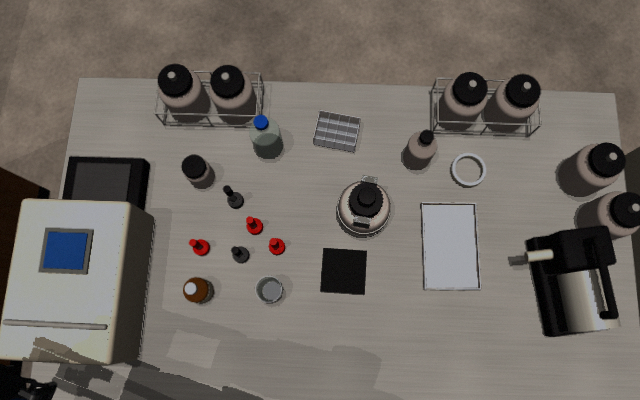

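View pics/wrist0.png

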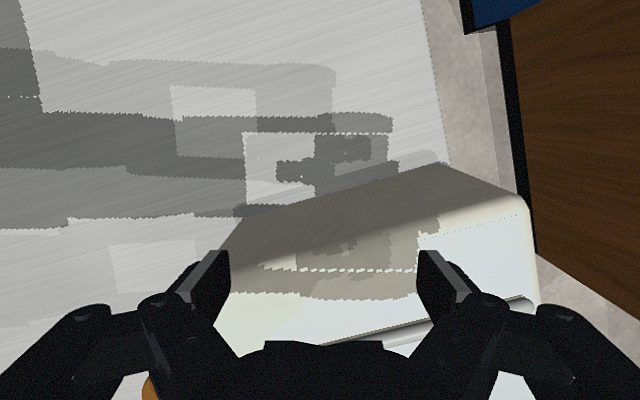

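```bash
cat > h.py <<'E'
import numpy as np, cv2
from rig import readout, imaging
from scipy.spatial.transform import Rotation as R
from scipy.optimize import least_squares
def grab(n,save=None):
    f=imaging.grab_frame(n)
    if save: cv2.imwrite(f"pics/{save}.png",f["image"][:,:,::-1])
    return f
def proj(f,p):
    p=np.atleast_2d(np.asarray(p,float)); W=np.asarray(f["world_to_cam"])
    c=p@W[:3,:3].T+W[:3,3]; u=np.stack([c[:,0],-c[:,1]],1)/(-c[:,2:3])
    r2=(u**2).sum(1,keepdims=True); u=u*(1+f["k1"]*r2)
    K=np.asarray(f["camera_matrix"]); return u*[K[0,0],K[1,1]]+[K[0,2],K[1,2]]
def onz(f,px,z):
    "world point at height z seen at pixel px"
    r=least_squares(lambda q:proj(f,[q[0],q[1],z])[0]-px,[500,0]); return np.array([r.x[0],r.x[1],z])
def tri(obs):
    r=least_squares(lambda q:np.concatenate([proj(f,q)[0]-px for f,px in obs]),[500,0,50]); return r.x,np.abs(r.fun).max()
def crop(f,x0,y0,x1,y1,s,name):
    c=f["image"][y0:y1,x0:x1,::-1]; c=cv2.resize(np.ascontiguousarray(c),None,fx=s,fy=s,interpolation=cv2.INTER_CUBIC); cv2.imwrite(f"pics/{name}.png",c)
def st():
    s=readout.sense(); print("t",round(s["clock"],2),"pos",s["eef_pos"].round(1),"rot",s["tcp_rot"].round(3),"F",s["contact_force"].round(1),"open",round(s["opening"],3),"q6",s["qpos"].round(2)); return s
def rel(pos,rpy):
    "translation (cm, tool axes) and rotvec from measured pose to wanted"
    s=readout.sense(); R0=R.from_euler("xyz",s["tcp_rot"]); R1=R.from_euler("xyz",rpy)
    print("d cm",(R0.inv().apply(np.asarray(pos)-s["eef_pos"])/10).round(2),"rot",(R0.inv()*R1).as_rotvec().round(3))
E
python3 - <<'E'
from h import *
f=grab("top"); g=grab("scene")
import pickle; pickle.dump((f,g),open("fg.pkl","wb"))
crop(f,180,175,300,305,6,"t1"); crop(f,310,165,420,305,5,"t2"); crop(g,310,110,410,195,7,"s1"); crop(g,240,175,330,275,6,"s2"); st()
E
```

```text
t 0.25 pos [176.2 599.5 404.3] rot [-3.141  0.     2.856] F [0.7 0.8 0.5] open 0.999 q6 [ 1.28  0.35  1.63 -0.    1.16 -0.  ]
```

View pics/t1.png

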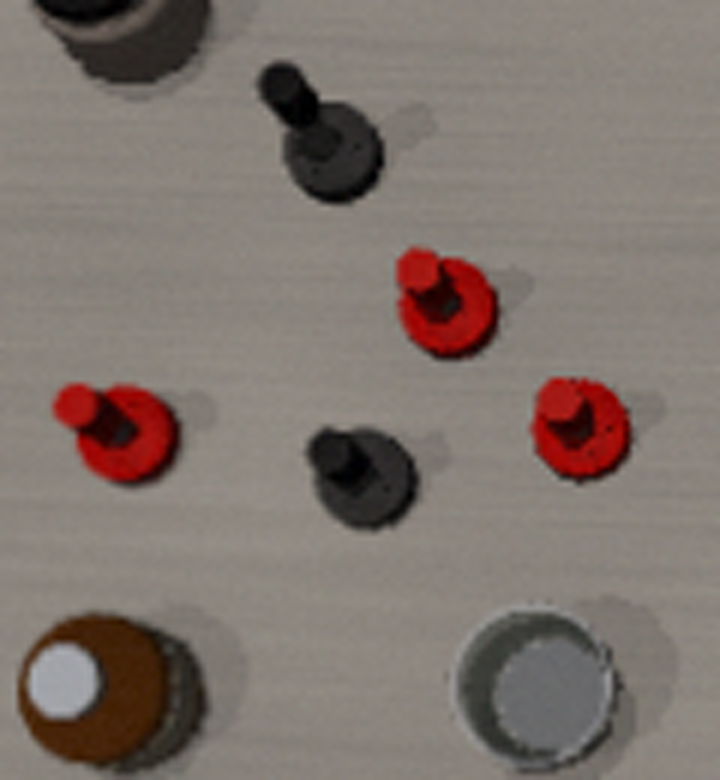

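View pics/t2.png

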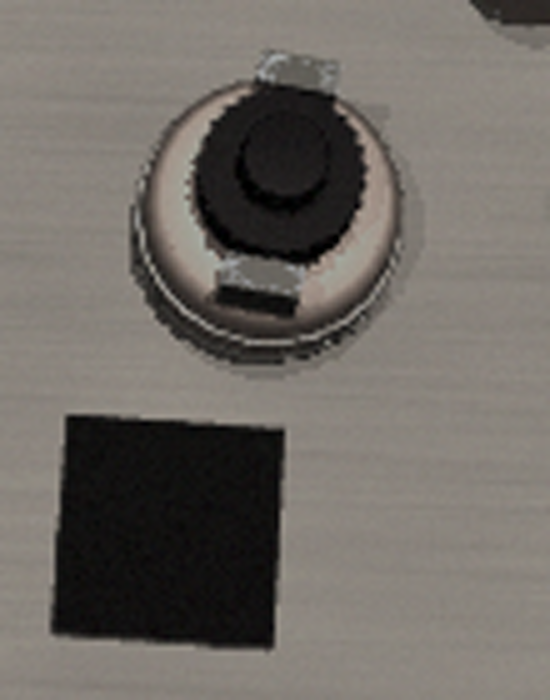

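View pics/s1.png

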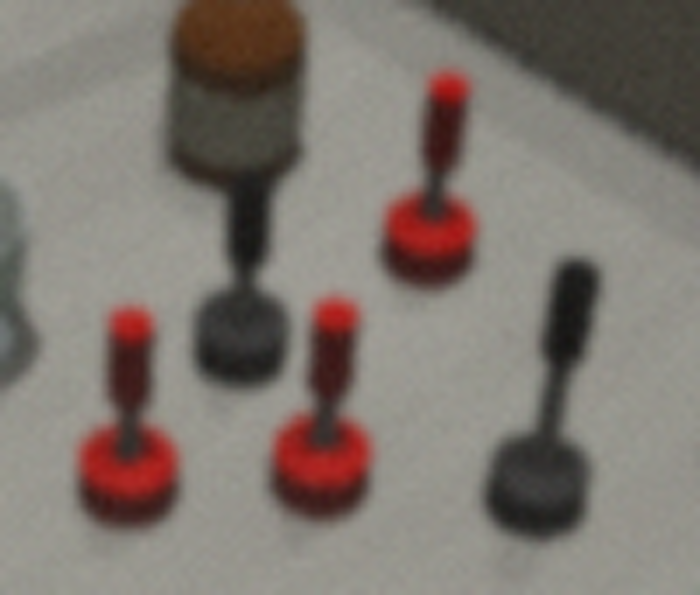

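View pics/s2.png

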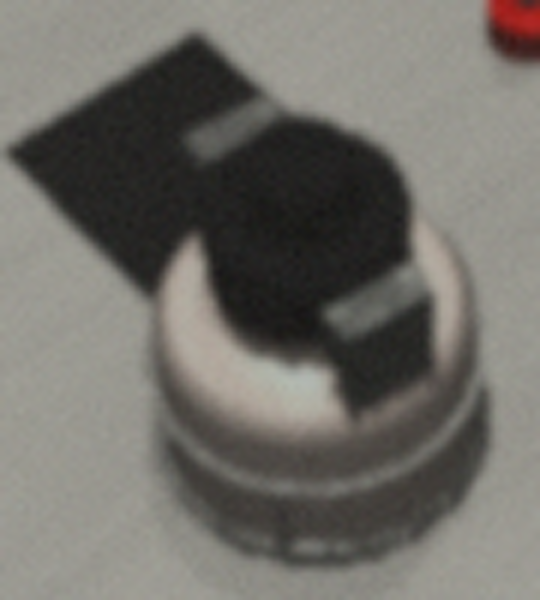

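Run:
```python
from h import *
import pickle
f,g=pickle.load(open("fg.pkl","rb"))
T=lambda x,y,x0,y0,s:np.array([(x+.5)/s-.5+x0,(y+.5)/s-.5+y0])
for n,tt,tb,ss,sb in [("A",(283,85),(333,150),(577,272),(540,462)),("B",(331,450),(366,478),(249,184),(243,320)),
  ("redtop",(420,270),(448,305),(335,315),(323,440)),("redL",(77,405),(128,433),(449,88),(431,213))]:
    a=T(*tt,180,175,6);b=T(*tb,180,175,6);c=T(*ss,310,110,7)
    print(n,"top",tri([(f,a),(g,c)]),"bulb25",onz(f,b,25).round(1), onz(g,T(*sb,310,110,7),25).round(1))
c1=onz(f,T(298,72,310,165,5),142);c2=onz(f,T(258,274,310,165,5),142)
d1=onz(g,T(380,298,240,175,6),142);d2=onz(g,T(232,130,240,175,6),142)
print("catches",c1.round(1),c2.round(1),np.linalg.norm(c1-c2),"mid",((c1+c2)/2).round(1),np.arctan2(*(c1-c2)[1::-1]))
print("scene catches",d1.round(1),d2.round(1),"mid",((d1+d2)/2).round(1),np.linalg.norm(d1-d2))
print("knob",onz(f,T(286,150,310,165,5),174).round(1))
m=np.array([onz(f,T(x,y,310,165,5),3) for x,y in[(67,415),(285,430),(272,648),(52,632)]]);print("mat",m.round(1).tolist(),m.mean(0),[np.linalg.norm(m[i]-m[i-1]) for i in range(4)])
t=np.array([onz(f,p,18) for p in[(421,203),(476,203),(479,290),(424,290)]]);print("tray",t.round(1).tolist(),t.mean(0),[np.linalg.norm(t[i]-t[i-1]) for i in range(4)])
for n,p,z in [("beaker",(270,291),0),("bufferbase",(268,148),0),("stock",(202,180),0),("tape",(468,170),10),("rinse",(418,158),0),("amber",(200,293),0),("tip",(337,135),0)]: print(n,onz(f,p,z).round(0))
```

```text
A top (array([604.02095902, 273.08670543, 125.48035283]), np.float64(0.44112650749769955)) bulb25 [601.6 271.3  25. ] [604.8 273.2  25. ]
B top (array([465.05545749, 248.25212333,  94.989879  ]), np.float64(0.05886963304908477)) bulb25 [463.2 246.7  25. ] [468.6 246.2  25. ]
redtop top (array([537.96416919, 218.9094244 ,  94.05295727]), np.float64(0.14245016415287637)) bulb25 [536.8 217.8  25. ] [537.8 220.2  25. ]
redL top (array([479.4451409 , 350.28866137,  93.79874958]), np.float64(0.20412834961064164)) bulb25 [478.3 347.2  25. ] [478.5 351.5  25. ]
catches [633.4 -59.9 142. ] [537.5 -43.2 142. ] 97.37536130120434 mid [585.5 -51.6 142. ] -0.17189895872823338
scene catches [633.9 -59.  142. ] [538.3 -47.  142. ] mid [586.1 -53.  142. ] 96.31959291773099
knob [587.8 -52.9 174. ]
mat [[490.1, 44.0, 3.0], [486.2, -65.8, 3.0], [377.9, -61.4, 3.0], [382.0, 47.4, 3.0]] [434.06344334  -8.95222028   3.        ] [np.float64(108.17817239735595), np.float64(109.95084306021883), np.float64(108.4283093353842), np.float64(108.84691624018971)]
tray [[610.3, -201.1, 18.0], [615.0, -341.8, 18.0], [396.0, -342.0, 18.0], [392.0, -206.9, 18.0]] [ 503.33846895 -272.93793169   18.        ] [np.float64(218.4427149809098), np.float64(140.69245204442092), np.float64(219.0073507120872), np.float64(135.16324006674265)]
beaker [378. 171.   0.]
bufferbase [751. 200.   0.]
stock [657. 368.   0.]
tape [ 705. -326.   10.]
rinse [ 737. -198.    0.]
amber [366. 345.   0.]
tip [794.  18.   0.]
```

Run:
```python
from h import *
import pickle
s=st(); rel([586,-52.5,430],[np.pi,0,2.47])
f=grab("wrist"); W=f["world_to_cam"]; c=-W[:3,:3].T@W[:3,3]; R0=R.from_euler("xyz",s["tcp_rot"])
print("cam in tool",R0.inv().apply(c-s["eef_pos"]).round(1)); print("look dir tool",R0.inv().apply(-W[2,:3]).round(3))
```

```text
t 0.25 pos [176.2 599.5 404.3] rot [-3.141  0.     2.856] F [0.7 0.8 0.5] open 0.999 q6 [ 1.28  0.35  1.63 -0.    1.16 -0.  ]
d cm [-57.7  -51.01  -2.53] rot [-0.001  0.     0.386]
cam in tool [66.9  0.3 31. ]
look dir tool [-0.266 -0.     0.964]
```

Emit:
step_arm(deltas=[{"translation": [-2, -1.8, -0.5], "rot": [0, 0, 0.03]}, {"translation": [-6, -5.3, -1], "rot": [0, 0, 0.08]}, {"translation": [-10.5, -9.3, -1.5], "rot": [0, 0, 0.12]}, {"translation": [-15, -13.3, -2], "rot": [0, 0, 0.16]}, {"translation": [-19.5, -17.2, -2.5], "rot": [0, 0, 0.2]}, {"translation": [-24, -21.2, -2.5], "rot": [0, 0, 0.24]}, {"translation": [-28, -24.8, -2.5], "rot": [0, 0, 0.28]}, {"translation": [-30, -26.5, -2.5], "rot": [0, 0, 0.3]}])

```text
clock: 1.3
eef_pos: [389.9, 257.5, 430.0]
tcp_rot: [-3.142, 0.001, 2.552]
contact_force: [-0.0, 0.3, 0.4]
opening: 1.0
```

Run:
```python
from h import *
s=st(); rel([586,-52.5,430],[np.pi,0,2.47])
```

```text
t 1.3 pos [389.9 257.5 430. ] rot [-3.142e+00  1.000e-03  2.552e+00] F [-0.   0.3  0.4] open 1.0 q6 [ 0.58  0.08  1.93 -0.    1.14 -0.4 ]
d cm [-3.354e+01 -1.485e+01  3.000e-02] rot [-0.     0.001  0.082]
```

Emit:
step_arm(deltas=[{"translation": [-2, -1, 0], "rot": [0, 0, 0.01]}, {"translation": [-6.5, -3, 0], "rot": [0, 0, 0.02]}, {"translation": [-12, -5.3, 0], "rot": [0, 0, 0.04]}, {"translation": [-17.5, -7.7, 0], "rot": [0, 0, 0.05]}, {"translation": [-23, -10.2, 0], "rot": [0, 0, 0.06]}, {"translation": [-28, -12.4, 0], "rot": [0, 0, 0.07]}, {"translation": [-32, -14.2, 0], "rot": [0, 0, 0.082]}, {"translation": [-33.54, -14.85, 0], "rot": [0, 0, 0.082]}])

```text
clock: 2.3
eef_pos: [586.7, -51.1, 429.8]
tcp_rot: [-3.141, 0.0, 2.47]
contact_force: [-1.1, -0.2, 0.1]
opening: 1.0
```

Run:
```python
from h import *
import pickle
s=st(); f=grab("wrist","w1"); pickle.dump(f,open("w1.pkl","wb"))
for p in [[586,-52.5,174],[633.6,-59.5,142],[538,-45,142]]: print(proj(f,p))
```

```text
t 2.3 pos [586.7 -51.1 429.8] rot [-3.141  0.     2.47 ] F [-1.1 -0.2  0.1] open 1.0 q6 [-0.09  0.27  1.69 -0.    1.18 -0.99]
[[320.56226811 207.6684422 ]]
[[348.18381436 242.34743553]]
[[291.34203967 146.64400766]]
```

View pics/w1.png

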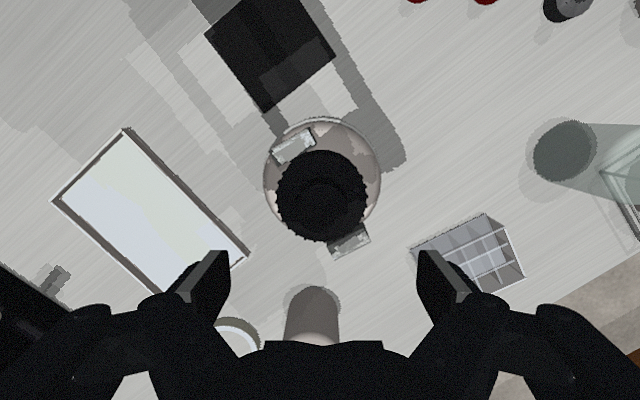

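Run:
```python
from h import *
import pickle
f=pickle.load(open("w1.pkl","rb")); 
im=f["image"].astype(float); f["image"]=(255*(im/255)**0.5).astype("uint8")
crop(f,250,105,400,270,5,"w1c")
```

```text
(no output)
```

View pics/w1c.png

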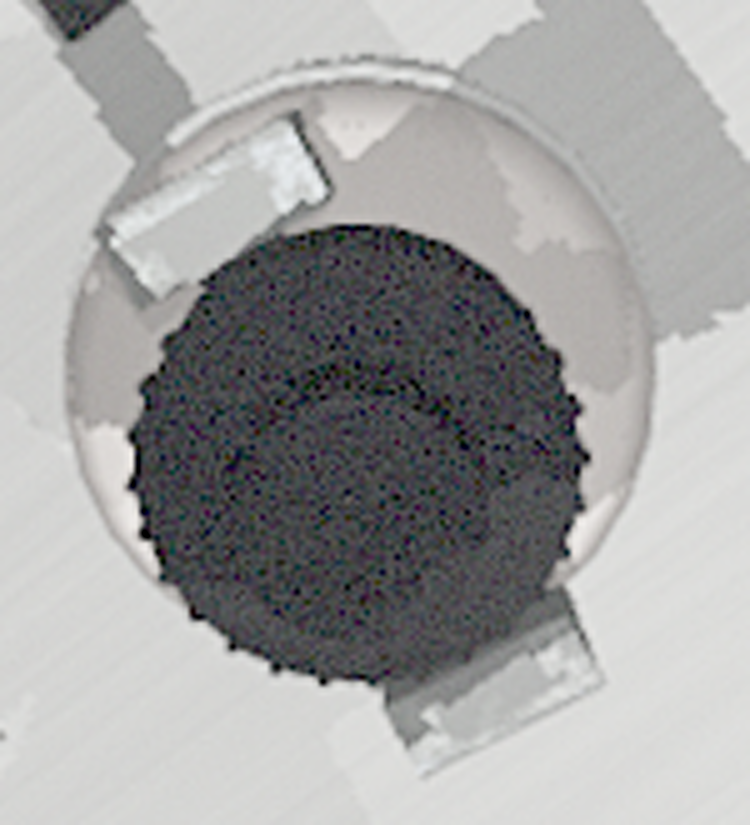

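Run:
```python
from h import *
import pickle
f=pickle.load(open("w1.pkl","rb")); 
T=lambda x,y:np.array([(x+.5)/5-.5+250,(y+.5)/5-.5+105])
print("disc",onz(f,T(358,455),146))
print("knob",onz(f,T(358,510),174))
a=[onz(f,T(*p),142) for p in [(110,232),(295,118),(603,683),(425,775)]]
m1=(a[0]+a[1])/2;m2=(a[2]+a[3])/2
print(np.linalg.norm(a[0]-a[1]),np.linalg.norm(a[2]-a[3]),m1,m2,np.linalg.norm(m1-m2),(m1+m2)/2)
d=m2-m1;print("axis",np.arctan2(d[1],d[0]), [np.arctan2(*(e)[1::-1])-np.pi/2 for e in (a[0]-a[1],a[3]-a[2])])
rel([587,-52,330],[np.pi,0,2.44])
```

```text
disc [584.5068491 -50.9287127 146.       ]
knob [585.64291249 -51.60297775 174.        ]
35.456601280316846 36.034912231210974 [533.03384021 -42.33054262 142.        ] [642.07335959 -61.38535341 142.        ] 110.69192653725453 [587.5535999  -51.85794802 142.        ]
axis -0.17300446236997763 [np.float64(-3.2749385664336756), np.float64(-3.2950091479389254)]
d cm [-0.01 -0.07  9.97] rot [-0.     0.001  0.031]
```

Emit:
step_arm(deltas=[{"translation": [-0.02, -0.1, 1], "rot": [0, 0, 0]}, {"translation": [-0.02, -0.1, 3.5], "rot": [0, 0, 0]}, {"translation": [-0.02, -0.1, 6], "rot": [0, 0, 0]}, {"translation": [-0.02, -0.1, 8.5], "rot": [0, 0, 0]}, {"translation": [-0.02, -0.1, 10], "rot": [0, 0, 0]}, {"translation": [-0.02, -0.1, 11], "rot": [0, 0, 0]}, {"translation": [-0.02, -0.1, 11], "rot": [0, 0, 0]}], grip=0)

```text
clock: 3.22
eef_pos: [586.0, -48.9, 319.3]
tcp_rot: [-3.141, -0.001, 2.474]
contact_force: [-0.5, -0.3, -0.1]
opening: 0.999
```

Run:
```python
from h import *
s=st(); f=grab("scene"); crop(f,230,130,360,280,5,"s3")
```

```text
t 3.23 pos [586.  -48.9 319.3] rot [-3.141e+00 -1.000e-03  2.474e+00] F [-0.5 -0.3 -0.1] open 0.999 q6 [-0.09  0.39  1.79  0.    0.96 -0.99]
```

View pics/s3.png

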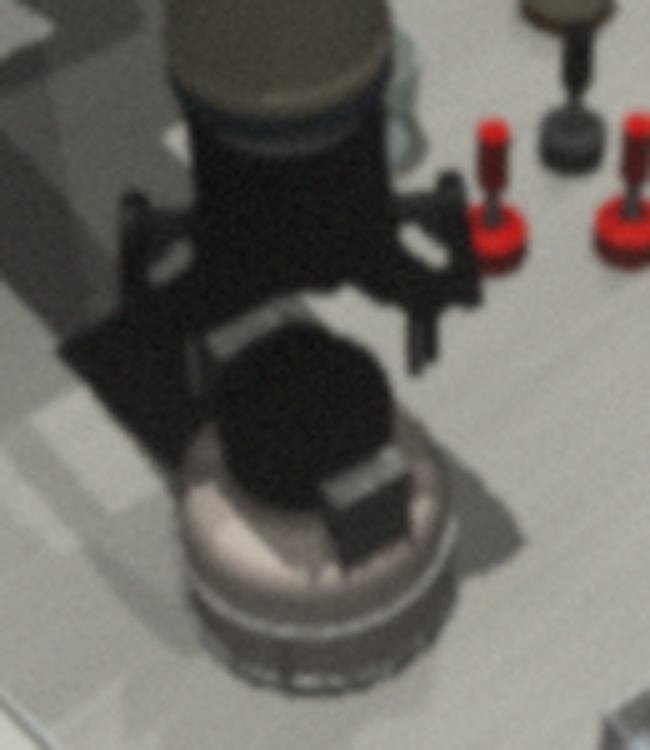

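Emit:
step_arm(deltas=[{"translation": [0, 0, 0], "rot": [0, 0, 0]}, {"translation": [0, 0, 0], "rot": [0, 0, 0]}])

```text
clock: 3.52
eef_pos: [586.5, -49.3, 320.3]
tcp_rot: [3.141, 0.001, 2.474]
contact_force: [0.1, 0.1, -0.6]
opening: 1.001
```

Run:
```python
from h import *
s=st();rel([586.3,-52,318],[np.pi,0,2.47])
```

```text
t 3.52 pos [586.5 -49.3 320.3] rot [3.141e+00 1.000e-03 2.474e+00] F [ 0.1  0.1 -0.6] open 1.001 q6 [-0.09  0.39  1.79 -0.    0.96 -0.99]
d cm [-0.15 -0.22  0.23] rot [0.001 0.001 0.004]
```

Emit:
step_arm(deltas=[{"translation": [-0.15, -0.22, 0.2], "rot": [0, 0, 0]}, {"translation": [-0.15, -0.22, 0.2], "rot": [0, 0, 0]}, {"translation": [-0.15, -0.22, 0.2], "rot": [0, 0, 0]}])

```text
clock: 3.9
eef_pos: [586.1, -52.0, 317.7]
tcp_rot: [-3.142, -0.0, 2.474]
contact_force: [0.8, -0.0, -0.4]
opening: 1.001
```

Emit:
step_arm(deltas=[{"translation": [0, 0, 0], "rot": [0, 0, 0]}, {"translation": [0, 0, 0], "rot": [0, 0, 0]}, {"translation": [0, 0, 0], "rot": [0, 0, 0]}, {"translation": [0, 0, 0], "rot": [0, 0, 0]}, {"translation": [0, 0, 0], "rot": [0, 0, 0]}, {"translation": [0, 0, 0], "rot": [0, 0, 0]}, {"translation": [0, 0, 0], "rot": [0, 0, 0]}, {"translation": [0, 0, 0], "rot": [0, 0, 0]}], grip=255, squeeze=90)

```text
clock: 4.9
eef_pos: [586.1, -51.9, 318.3]
tcp_rot: [3.141, 0.0, 2.474]
contact_force: [-2.4, 0.2, 7.2]
opening: 0.443
```

Run:
```python
from h import *
s=st(); f=grab("scene"); crop(f,230,130,360,280,5,"s4"); f=grab("wrist","w2")
```

```text
t 4.9 pos [586.1 -51.9 318.3] rot [3.141 0.    2.474] F [-2.4  0.2  7.2] open 0.443 q6 [-0.09  0.39  1.79 -0.    0.96 -0.99]
```

View pics/s4.png

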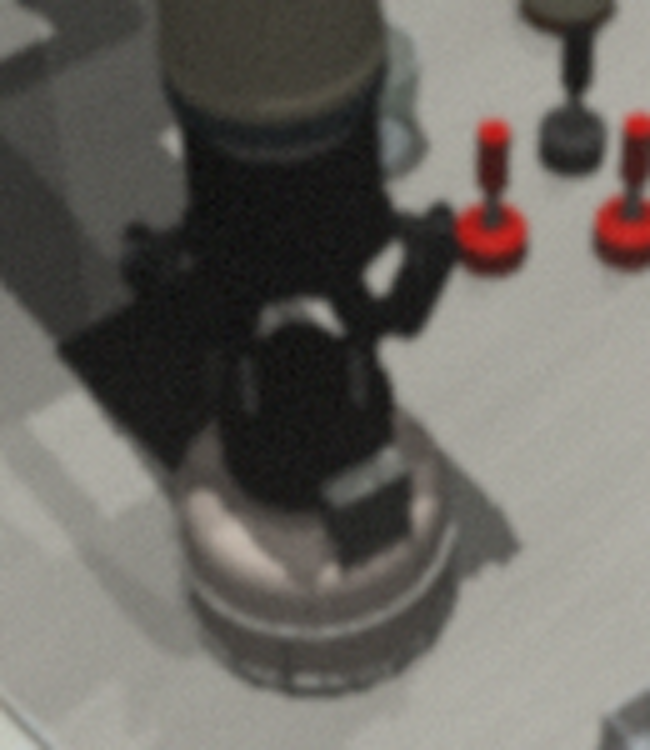

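View pics/w2.png

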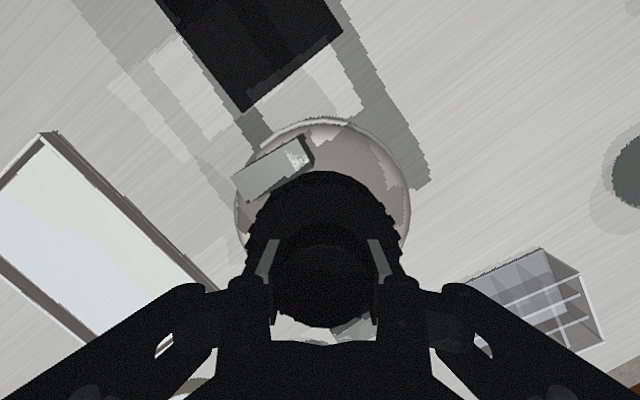

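Emit:
step_arm(deltas=[{"translation": [0, 0, 0.2], "rot": [0, 0, 0]}, {"translation": [0, 0, 0.4], "rot": [0, 0, 0]}, {"translation": [0, 0, 0.6], "rot": [0, 0, 0]}, {"translation": [0, 0, 0.8], "rot": [0, 0, 0]}, {"translation": [0, 0, 0.8], "rot": [0, 0, 0]}, {"translation": [0, 0, 0.8], "rot": [0, 0, 0]}])

```text
clock: 5.75
eef_pos: [586.1, -51.9, 310.9]
tcp_rot: [3.141, 0.0, 2.474]
contact_force: [-5.1, 0.4, 12.6]
opening: 0.444
```

Emit:
step_arm(deltas=[{"translation": [0, 0, 0.1], "rot": [0, 0, 0]}, {"translation": [0, 0, 0.2], "rot": [0, 0, 0]}, {"translation": [0, 0, 0.2], "rot": [0, 0, 0]}, {"translation": [0, 0, 0.2], "rot": [0, 0, 0]}])

```text
clock: 6.25
eef_pos: [586.1, -51.9, 309.1]
tcp_rot: [3.141, 0.0, 2.474]
contact_force: [-4.4, 0.1, 13.9]
opening: 0.444
```

Emit:
step_arm(deltas=[{"translation": [0, 0, 0], "rot": [0, 0, -0.08]}, {"translation": [0, 0, 0], "rot": [0, 0, -0.22]}, {"translation": [0, 0, 0], "rot": [0, 0, -0.37]}, {"translation": [0, 0, 0], "rot": [0, 0, -0.52]}, {"translation": [0, 0, 0], "rot": [0, 0, -0.67]}, {"translation": [0, 0, 0], "rot": [0, 0, -0.82]}, {"translation": [0, 0, 0], "rot": [0, 0, -0.97]}, {"translation": [0, 0, 0], "rot": [0, 0, -1.05]}])

```text
clock: 7.25
eef_pos: [587.3, -52.0, 309.7]
tcp_rot: [-3.14, 0.004, -2.756]
contact_force: [0.6, 0.3, 13.4]
opening: 0.445
```

Run:
```python
from h import *
s=st(); print(s["wrist_torque"]); f=grab("scene"); crop(f,230,130,360,280,5,"s5"); f=grab("wrist","w3")
```

```text
t 7.25 pos [587.3 -52.  309.7] rot [-3.14   0.004 -2.756] F [ 0.6  0.3 13.4] open 0.445 q6 [-0.09  0.4   1.79  0.    0.94 -2.05]
[ 0.07165958  0.10127888 -0.23871279]
```

View pics/s5.png

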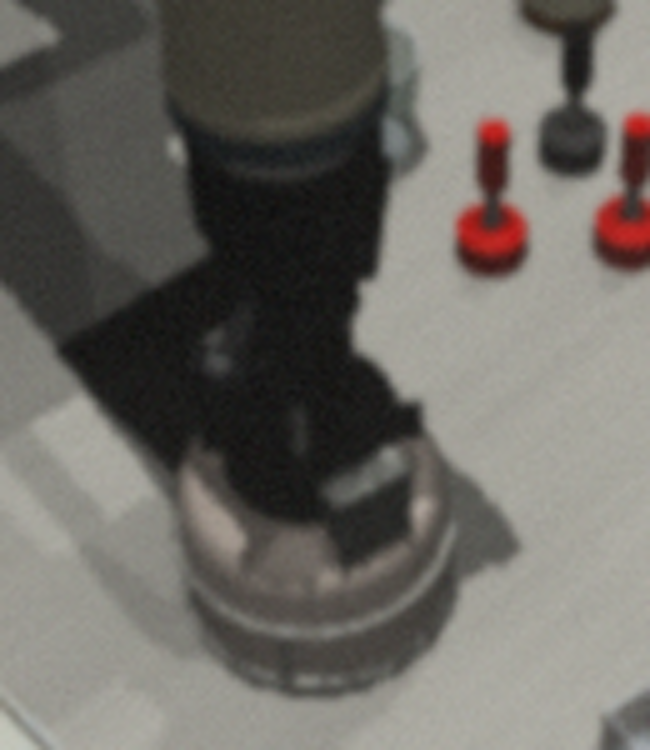

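View pics/w3.png

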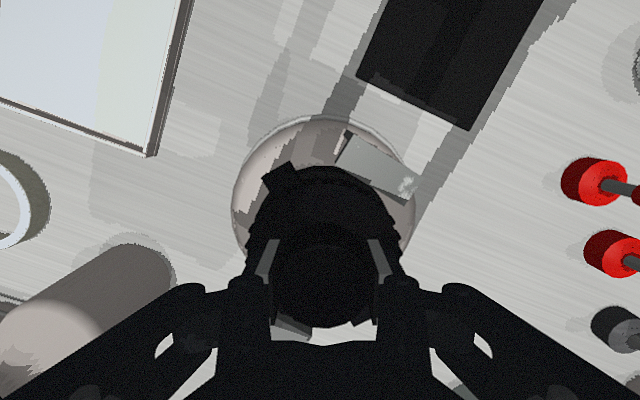

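Emit:
step_arm(deltas=[{"translation": [0, 0, -0.3], "rot": [0, 0, 0]}, {"translation": [0, 0, -0.8], "rot": [0, 0, 0]}, {"translation": [0, 0, -1.5], "rot": [0, 0, 0]}, {"translation": [0, 0, -2.5], "rot": [0, 0, 0]}, {"translation": [0, 0, -4], "rot": [0, 0, 0]}, {"translation": [0, 0, -6], "rot": [0, 0, 0]}, {"translation": [0, 0, -8], "rot": [0, 0, 0]}, {"translation": [0, 0, -8], "rot": [0, 0, 0]}])

```text
clock: 8.35
eef_pos: [586.5, -52.0, 389.6]
tcp_rot: [-3.14, 0.003, -2.759]
contact_force: [0.3, 0.1, -1.5]
opening: 0.441
```

Run:
```python
from h import *
import pickle
s=st(); f=grab("scene"); crop(f,180,80,360,280,4,"s6"); f=grab("wrist","w4"); pickle.dump(f,open("w4.pkl","wb")); rel([434,-9,390],[np.pi,0,2.474+1.05])
```

```text
t 8.35 pos [586.5 -52.  389.6] rot [-3.140e+00  3.000e-03 -2.759e+00] F [ 0.3  0.1 -1.5] open 0.441 q6 [-0.09  0.31  1.73 -0.    1.1  -2.04]
d cm [12.49  9.64 -0.25] rot [ 0. -0. -0.]
```

View pics/s6.png

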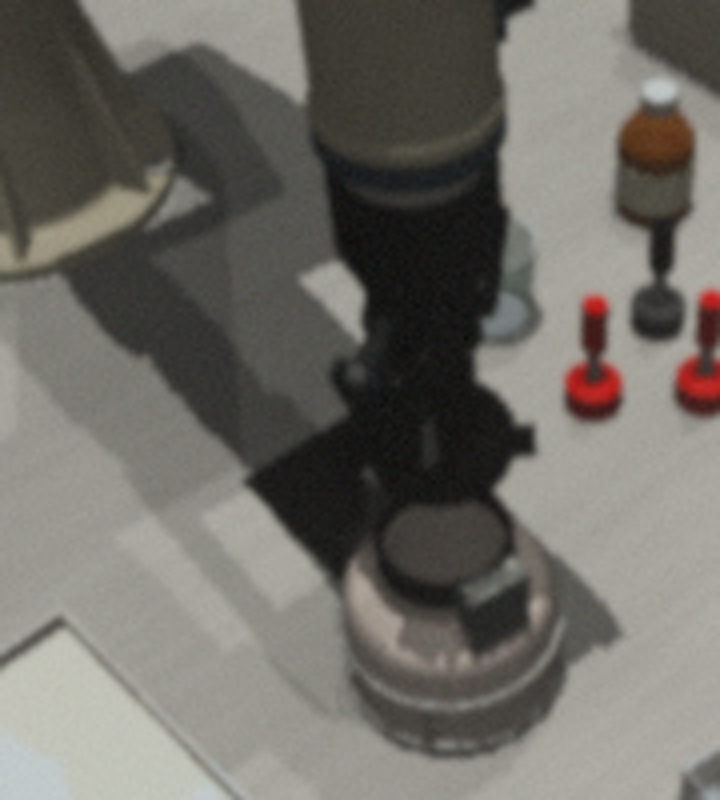

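View pics/w4.png

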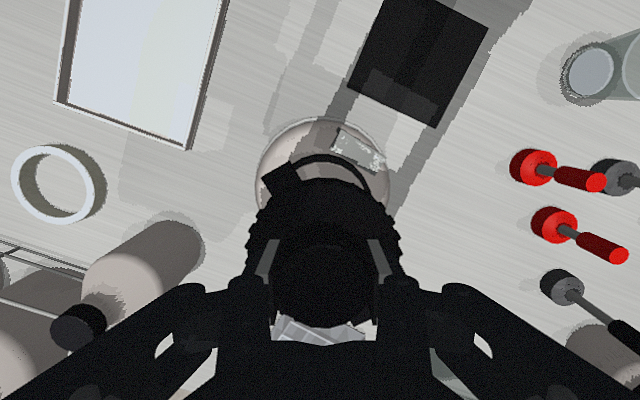

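Emit:
step_arm(deltas=[{"translation": [1, 0.8, 0], "rot": [0, 0, 0]}, {"translation": [3.5, 2.7, 0], "rot": [0, 0, 0]}, {"translation": [6.5, 5, 0], "rot": [0, 0, 0]}, {"translation": [9.5, 7.3, 0], "rot": [0, 0, 0]}, {"translation": [11.7, 9.1, 0], "rot": [0, 0, 0]}, {"translation": [12.5, 9.6, 1], "rot": [0, 0, 0]}, {"translation": [12.5, 9.6, 4], "rot": [0, 0, 0]}, {"translation": [12.5, 9.6, 7], "rot": [0, 0, 0]}])

```text
clock: 9.45
eef_pos: [434.2, -9.5, 316.5]
tcp_rot: [-3.141, 0.001, -2.759]
contact_force: [-0.2, -0.0, -0.9]
opening: 0.441
```

Run:
```python
from h import *
s=st(); rel([434,-9,195],[np.pi,0,2.474+1.05])
```

```text
t 9.45 pos [434.2  -9.5 316.5] rot [-3.141e+00  1.000e-03 -2.759e+00] F [-0.2 -0.  -0.9] open 0.441 q6 [-0.03  0.17  2.11 -0.    0.86 -1.98]
d cm [1.000e-02 6.000e-02 1.215e+01] rot [-0.     0.001 -0.   ]
```

Emit:
step_arm(deltas=[{"translation": [0, 0.05, 2], "rot": [0, 0, 0]}, {"translation": [0, 0.05, 5], "rot": [0, 0, 0]}, {"translation": [0, 0.05, 8], "rot": [0, 0, 0]}, {"translation": [0, 0.05, 10], "rot": [0, 0, 0]}, {"translation": [0, 0.05, 11], "rot": [0, 0, 0]}, {"translation": [0, 0.05, 11.7], "rot": [0, 0, 0]}, {"translation": [0, 0.05, 12], "rot": [0, 0, 0]}, {"translation": [0, 0.05, 12], "rot": [0, 0, 0]}])

```text
clock: 10.45
eef_pos: [434.3, -9.0, 197.9]
tcp_rot: [-3.141, 0.0, -2.759]
contact_force: [-0.0, -0.1, -1.3]
opening: 0.444
```

Emit:
step_arm(deltas=[{"translation": [0, 0, 0.1], "rot": [0, 0, 0]}, {"translation": [0, 0, 0.2], "rot": [0, 0, 0]}, {"translation": [0, 0, 0.3], "rot": [0, 0, 0]}, {"translation": [0, 0, 0.4], "rot": [0, 0, 0]}, {"translation": [0, 0, 0.5], "rot": [0, 0, 0]}])

```text
clock: 11.08
eef_pos: [434.1, -9.0, 192.6]
tcp_rot: [-3.142, 0.0, -2.759]
contact_force: [-0.5, -0.0, -1.1]
opening: 0.445
```

Emit:
step_arm(deltas=[{"translation": [0, 0, 0.1], "rot": [0, 0, 0]}, {"translation": [0, 0, 0.2], "rot": [0, 0, 0]}, {"translation": [0, 0, 0.25], "rot": [0, 0, 0]}, {"translation": [0, 0, 0.25], "rot": [0, 0, 0]}])

```text
clock: 11.58
eef_pos: [434.1, -9.0, 191.3]
tcp_rot: [-3.142, 0.0, -2.759]
contact_force: [-6.0, -1.0, 26.6]
opening: 0.441
```

Emit:
step_arm(deltas=[{"translation": [0, 0, -0.15], "rot": [0, 0, 0]}, {"translation": [0, 0, -0.15], "rot": [0, 0, 0]}])

```text
clock: 11.82
eef_pos: [434.1, -9.0, 191.7]
tcp_rot: [-3.142, 0.0, -2.759]
contact_force: [-0.0, 0.1, -2.4]
opening: 0.441
```

Emit:
step_arm(deltas=[{"translation": [0, 0, 0], "rot": [0, 0, 0]}, {"translation": [0, 0, 0], "rot": [0, 0, 0]}, {"translation": [0, 0, 0], "rot": [0, 0, 0]}, {"translation": [0, 0, 0], "rot": [0, 0, 0]}, {"translation": [0, 0, 0], "rot": [0, 0, 0]}, {"translation": [0, 0, -2], "rot": [0, 0, 0]}, {"translation": [0, 0, -5], "rot": [0, 0, 0]}, {"translation": [0, 0, -10], "rot": [0, 0, 0]}], grip=0)

```text
clock: 12.82
eef_pos: [433.4, -9.0, 291.7]
tcp_rot: [3.14, -0.003, -2.759]
contact_force: [1.1, -0.0, 0.2]
opening: 1.001
```

Run:
```python
from h import *
import pickle
s=st(); f=grab("wrist","w5"); pickle.dump(f,open("w5.pkl","wb"))
im=f["image"].astype(float); f["image"]=(255*(im/255)**0.4).astype("uint8"); crop(f,220,80,440,270,3.5,"w5c")
```

```text
t 12.82 pos [433.4  -9.  291.7] rot [ 3.140e+00 -3.000e-03 -2.759e+00] F [ 1.1 -0.   0.2] open 1.001 q6 [-0.02  0.22  2.13 -0.    0.8  -1.98]
```

View pics/w5c.png

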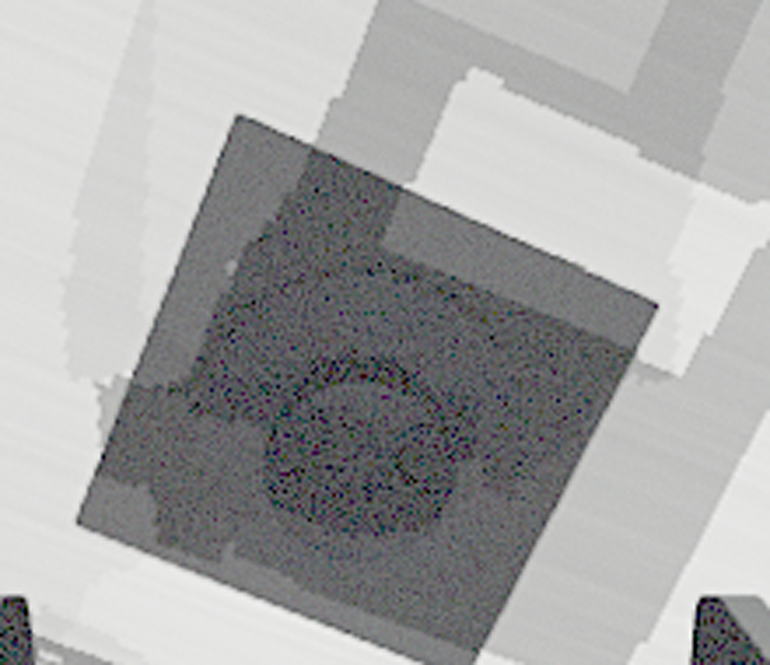

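Run:
```python
from h import *
import pickle
f=pickle.load(open("w5.pkl","rb")); T=lambda x,y,s,x0,y0:np.array([(x+.5)/s-.5+x0,(y+.5)/s-.5+y0])
print("knob",onz(f,T(360,445,3.5,220,80),47), "mat",[onz(f,T(*p,3.5,220,80),3).round(0).tolist() for p in[(238,115),(657,305),(78,522)]])
s=st(); f=grab("top"); g=grab("scene"); crop(f,180,175,300,305,6,"t3"); crop(g,310,110,410,195,7,"s7"); pickle.dump((f,g),open("fg2.pkl","wb"))
print("red3",onz(f,T(582,428,6,180,175),25))
```

```text
knob [429.50789643 -10.80445986  47.        ] mat [[379.0, -61.0, 3.0], [383.0, 47.0, 3.0], [486.0, -64.0, 3.0]]
t 12.88 pos [435.5  -9.  297.7] rot [-3.139  0.005 -2.759] F [ 3.1 -0.6  4.7] open 1.005 q6 [-0.02  0.21  2.12 -0.    0.81 -1.98]
red3 [487.14311363 158.74875953  25.        ]
```

View pics/t3.png

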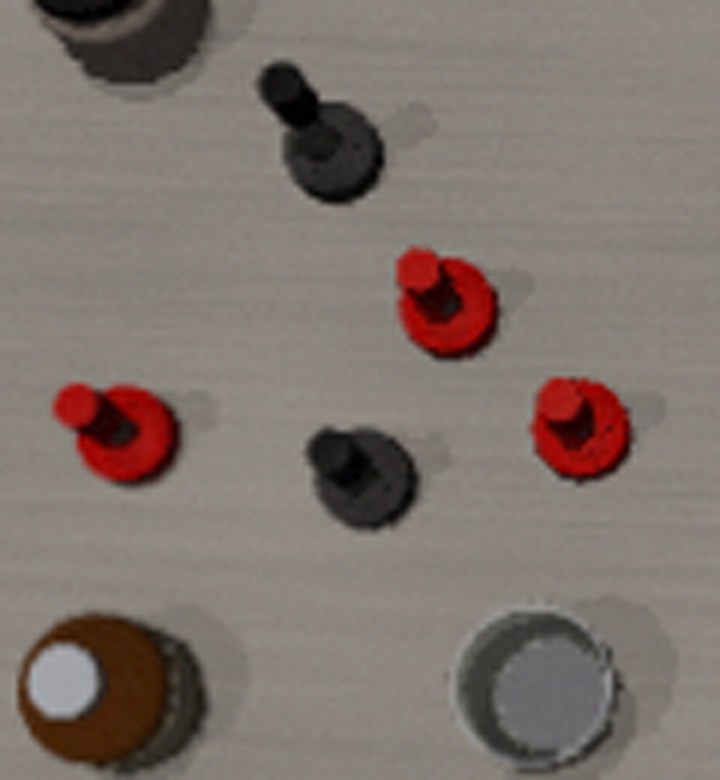

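View pics/s7.png

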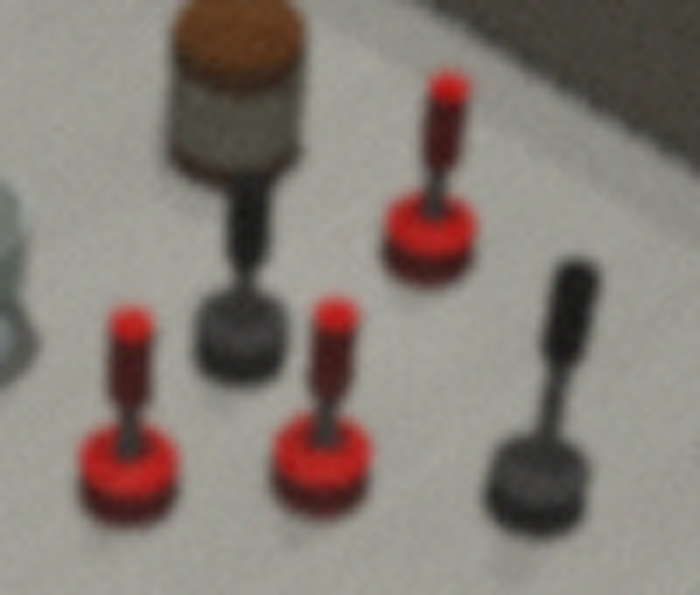

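Run:
```python
from h import *
s=st(); rel([465,247.5,340],[np.pi,0,2.356])
```

```text
t 12.97 pos [435.   -9.  293.9] rot [-3.14   0.005 -2.759] F [0.  0.6 0.1] open 1.002 q6 [-0.02  0.21  2.13  0.    0.8  -1.98]
d cm [-12.37  22.67  -4.6 ] rot [1.000e-03 5.000e-03 1.168e+00]
```

Emit:
step_arm(deltas=[{"translation": [-0.5, 1, -2], "rot": [0, 0, 0.1]}, {"translation": [-2, 4, -4], "rot": [0, 0, 0.27]}, {"translation": [-4.5, 8, -4.6], "rot": [0, 0, 0.44]}, {"translation": [-7, 13, -4.6], "rot": [0, 0, 0.61]}, {"translation": [-9.5, 17.5, -4.6], "rot": [0, 0, 0.78]}, {"translation": [-11.5, 21, -4.6], "rot": [0, 0, 0.95]}, {"translation": [-12.2, 22.3, -4.6], "rot": [0, 0, 1.1]}, {"translation": [-12.4, 22.7, -4.6], "rot": [0, 0, 1.17]}], grip=90)

```text
clock: 13.98
eef_pos: [464.1, 248.9, 336.1]
tcp_rot: [-3.14, -0.001, 2.352]
contact_force: [-0.3, -0.1, -0.6]
opening: 0.648
```

Run:
```python
from h import *
import pickle
s=st(); f=grab("wrist","w6"); pickle.dump(f,open("w6.pkl","wb")); print(proj(f,[[465,247.5,95],[465,247.5,0]]))
crop(f,240,60,440,260,3.5,"w6c")
```

```text
t 13.97 pos [464.1 248.9 336.1] rot [-3.140e+00 -1.000e-03  2.352e+00] F [-0.3 -0.1 -0.6] open 0.648 q6 [ 0.49  0.28  1.91  0.    0.95 -0.29]
[[322.57206115 215.85036748]
 [322.93746708 186.30285364]]
```

View pics/w6c.png

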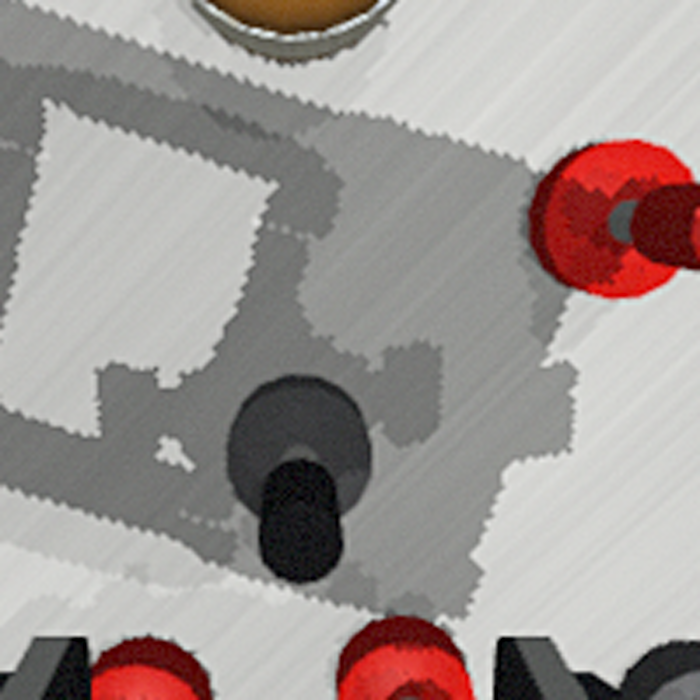

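Run:
```python
from h import *
import pickle
f=pickle.load(open("w6.pkl","rb")); T=lambda x,y,s=3.5,x0=240,y0=60:np.array([(x+.5)/s-.5+x0,(y+.5)/s-.5+y0])
print(onz(f,T(301,541),95),onz(f,T(299,447),25))
rel([466,246,232],[np.pi,0,2.352])
```

```text
[465.68405524 249.89258199  95.        ] [463.17268762 252.2270662   25.        ]
d cm [-0.34 -0.05 10.42] rot [-0.002 -0.001 -0.003]
```

Emit:
step_arm(deltas=[{"translation": [-0.1, 0.08, 1], "rot": [0, 0, 0]}, {"translation": [-0.1, 0.08, 3], "rot": [0, 0, 0]}, {"translation": [-0.1, 0.08, 5.5], "rot": [0, 0, 0]}, {"translation": [-0.1, 0.08, 8], "rot": [0, 0, 0]}, {"translation": [-0.1, 0.08, 9.6], "rot": [0, 0, 0]}, {"translation": [-0.1, 0.08, 10.4], "rot": [0, 0, 0]}, {"translation": [-0.1, 0.08, 10.4], "rot": [0, 0, 0]}, {"translation": [-0.1, 0.08, 10.4], "rot": [0, 0, 0]}])

```text
clock: 15.02
eef_pos: [466.1, 247.9, 234.3]
tcp_rot: [3.141, 0.0, 2.354]
contact_force: [-0.7, 0.3, 0.3]
opening: 0.644
```

Emit:
step_arm(deltas=[{"translation": [0, 0, 0], "rot": [0, 0, 0]}, {"translation": [0, 0, 0], "rot": [0, 0, 0]}, {"translation": [0, 0, 0], "rot": [0, 0, 0]}, {"translation": [0, 0, 0], "rot": [0, 0, 0]}, {"translation": [0, 0, 0], "rot": [0, 0, 0]}, {"translation": [0, 0, 0], "rot": [0, 0, 0]}, {"translation": [0, 0, 0], "rot": [0, 0, 0]}, {"translation": [0, 0, 0], "rot": [0, 0, 0]}], grip=255, squeeze=60)

```text
clock: 16.02
eef_pos: [466.0, 247.9, 234.2]
tcp_rot: [3.141, 0.0, 2.354]
contact_force: [-1.1, 1.6, 6.2]
opening: 0.195
```

Run:
```python
from h import *
s=st(); f=grab("wrist","w7"); g=grab("scene"); crop(g,280,80,410,195,5,"s8")
```

```text
t 16.02 pos [466.  247.9 234.2] rot [3.141 0.    2.354] F [-1.1  1.6  6.2] open 0.195 q6 [ 0.49  0.43  1.97  0.    0.73 -0.3 ]
```

View pics/s8.png

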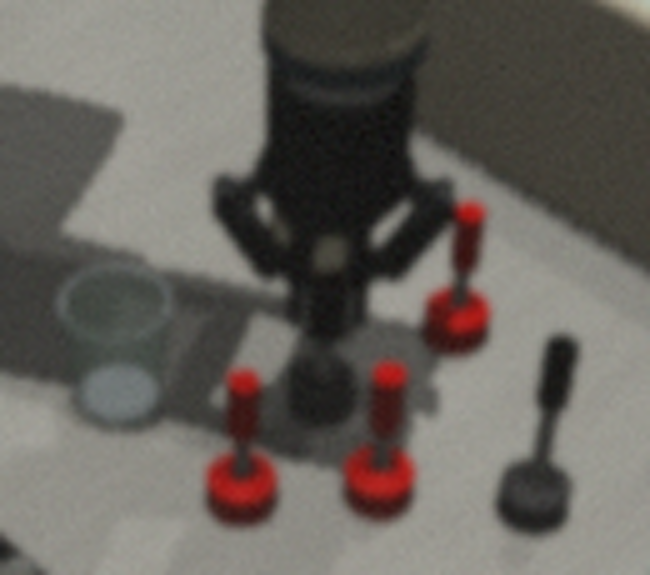

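View pics/w7.png

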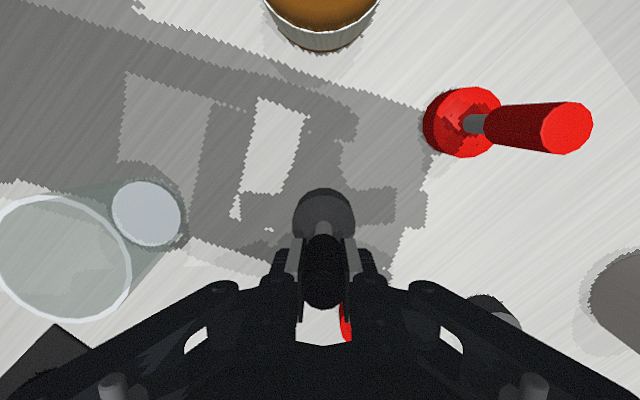

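Emit:
step_arm(deltas=[{"translation": [0, 0, -0.5], "rot": [0, 0, 0]}, {"translation": [0, 0, -2], "rot": [0, 0, 0]}, {"translation": [0, 0, -5], "rot": [0, 0, 0]}, {"translation": [0, 0, -9], "rot": [0, 0, 0]}, {"translation": [0, 0, -13], "rot": [0, 0, 0]}, {"translation": [0, 0, -16], "rot": [0, 0, 0]}, {"translation": [0, 0, -17], "rot": [0, 0, 0]}, {"translation": [0, 0, -17], "rot": [0, 0, 0]}])

```text
clock: 17.12
eef_pos: [465.6, 247.6, 403.9]
tcp_rot: [3.141, 0.0, 2.354]
contact_force: [0.2, -0.7, -1.9]
opening: 0.197
```

Run:
```python
from h import *
s=st(); rel([586.3,-52,405],[np.pi,0,2.354])
```

```text
t 17.12 pos [465.6 247.6 403.9] rot [3.141 0.    2.354] F [ 0.2 -0.7 -1.9] open 0.197 q6 [ 0.49  0.2   1.84 -0.    1.1  -0.3 ]
d cm [-29.75 -12.58  -0.11] rot [ 0.001  0.    -0.   ]
```

Emit:
step_arm(deltas=[{"translation": [-2, -0.9, 0], "rot": [0, 0, 0]}, {"translation": [-6, -2.5, 0], "rot": [0, 0, 0]}, {"translation": [-11, -4.7, 0], "rot": [0, 0, 0]}, {"translation": [-16, -6.8, 0], "rot": [0, 0, 0]}, {"translation": [-21, -8.9, 0], "rot": [0, 0, 0]}, {"translation": [-25.5, -10.8, 0], "rot": [0, 0, 0]}, {"translation": [-28.5, -12, 0], "rot": [0, 0, 0]}, {"translation": [-29.75, -12.6, 0], "rot": [0, 0, 0]}])

```text
clock: 18.12
eef_pos: [586.4, -53.6, 401.8]
tcp_rot: [-3.14, -0.002, 2.352]
contact_force: [-0.6, -0.5, -2.8]
opening: 0.193
```

Emit:
step_arm(deltas=[{"translation": [0, 0, 0], "rot": [0, 0, 0]}, {"translation": [0, 0, 0], "rot": [0, 0, 0]}])

```text
clock: 18.38
eef_pos: [585.8, -51.0, 403.1]
tcp_rot: [-3.141, -0.001, 2.354]
contact_force: [0.3, 0.0, -1.4]
opening: 0.194
```

Run:
```python
from h import *
s=st(); rel([586.3,-52,405],[np.pi,0,2.354])
g=grab("scene"); crop(g,230,90,360,280,4,"s9"); f=grab("wrist","w8"); t=grab("top"); crop(t,310,140,430,260,5,"t4")
```

```text
t 18.38 pos [585.8 -51.  403.1] rot [-3.141e+00 -1.000e-03  2.354e+00] F [ 0.3  0.  -1.4] open 0.194 q6 [-0.09  0.3   1.72  0.    1.13 -0.87]
d cm [-0.1  -0.03 -0.19] rot [-0.001 -0.001  0.   ]
```

View pics/s9.png

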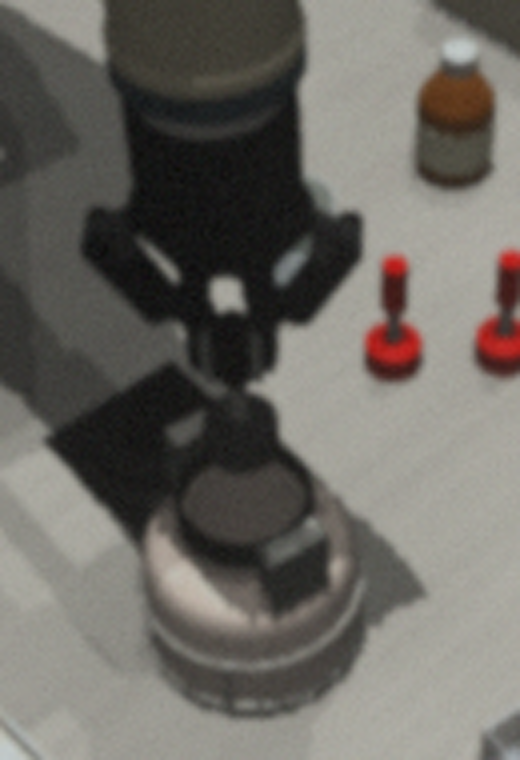

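View pics/w8.png

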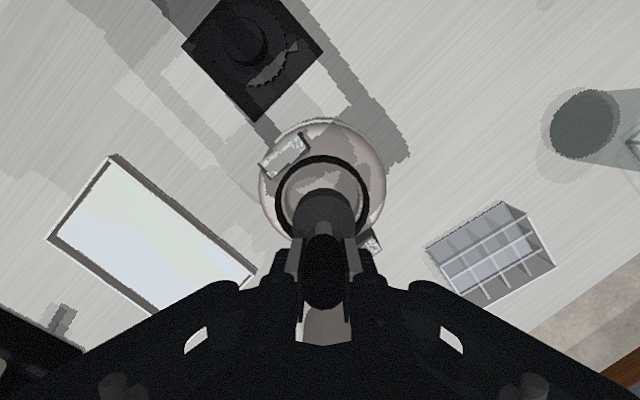

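Emit:
step_arm(deltas=[{"translation": [-0.1, 0, 0.5], "rot": [0, 0, 0]}, {"translation": [-0.1, 0, 2], "rot": [0, 0, 0]}, {"translation": [-0.1, 0, 4], "rot": [0, 0, 0]}, {"translation": [-0.1, 0, 6], "rot": [0, 0, 0]}, {"translation": [-0.1, 0, 8], "rot": [0, 0, 0]}, {"translation": [-0.1, 0, 9], "rot": [0, 0, 0]}, {"translation": [-0.1, 0, 9], "rot": [0, 0, 0]}, {"translation": [-0.1, 0, 9], "rot": [0, 0, 0]}])

```text
clock: 19.52
eef_pos: [587.3, -52.8, 314.2]
tcp_rot: [3.141, 0.001, 2.354]
contact_force: [0.2, 0.2, -1.2]
opening: 0.193
```

Run:
```python
from h import *
s=st(); g=grab("scene"); crop(g,230,130,360,280,5,"s10"); f=grab("wrist","w9");
```

```text
t 19.52 pos [587.3 -52.8 314.2] rot [3.141e+00 1.000e-03 2.354e+00] F [ 0.2  0.2 -1.2] open 0.193 q6 [-0.09  0.4   1.79 -0.    0.95 -0.88]
```

View pics/s10.png

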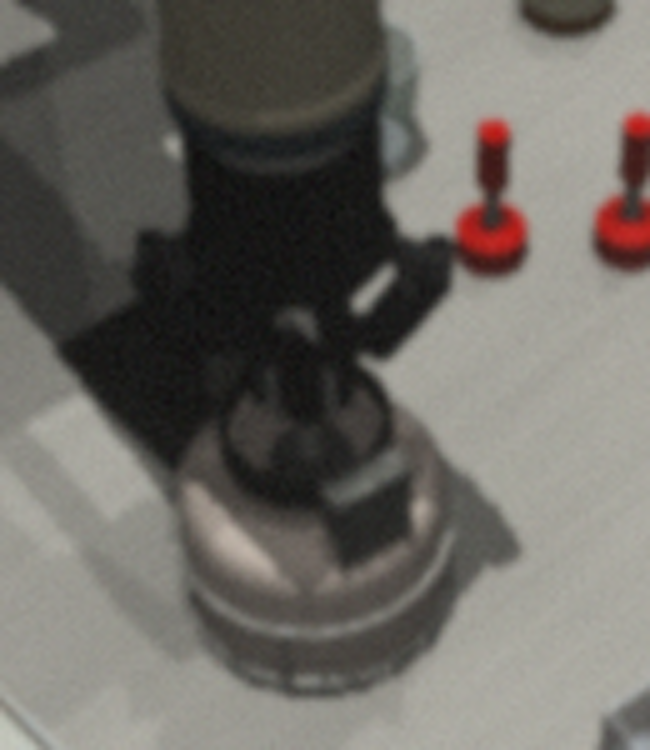

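View pics/w9.png

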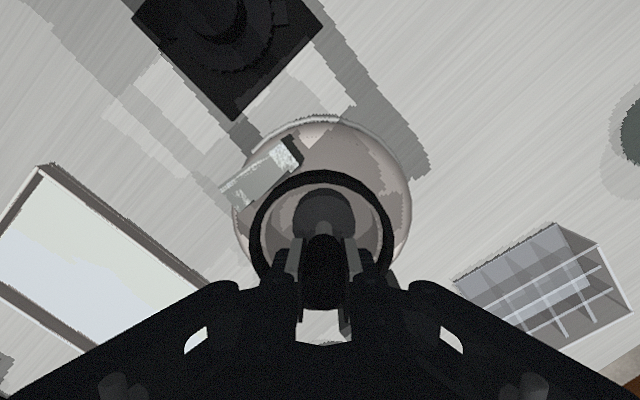

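Emit:
step_arm(deltas=[{"translation": [0, 0, 0], "rot": [0, 0, 0]}, {"translation": [0, 0, 0], "rot": [0, 0, 0]}, {"translation": [0, 0, 0], "rot": [0, 0, 0]}, {"translation": [0, 0, 0], "rot": [0, 0, 0]}, {"translation": [0, 0, 0], "rot": [0, 0, 0]}, {"translation": [0, 0, 0], "rot": [0, 0, 0]}])

```text
clock: 20.38
eef_pos: [587.0, -52.7, 313.7]
tcp_rot: [-3.142, -0.0, 2.354]
contact_force: [0.6, 0.8, -2.7]
opening: 0.196
```

Emit:
step_arm(deltas=[{"translation": [0, 0, -0.5], "rot": [0, 0, 0]}, {"translation": [0, 0, -2], "rot": [0, 0, 0]}, {"translation": [0, 0, -4], "rot": [0, 0, 0]}, {"translation": [0, 0, -6], "rot": [0, 0, 0]}, {"translation": [0, 0, -8], "rot": [0, 0, 0]}, {"translation": [0, 0, -9], "rot": [0, 0, 0]}, {"translation": [0, 0, -9], "rot": [0, 0, 0]}])

```text
clock: 21.25
eef_pos: [587.2, -52.7, 404.8]
tcp_rot: [3.14, 0.001, 2.354]
contact_force: [-0.1, -0.3, -3.2]
opening: 0.194
```

Run:
```python
from h import *
import pickle
s=st(); rel([545,-272,404],[np.pi,0,2.354]); t=grab("top"); pickle.dump(t,open("t5.pkl","wb")); crop(t,400,190,500,300,6,"t5"); crop(t,180,175,300,305,4,"t6")
```

```text
t 21.25 pos [587.2 -52.7 404.8] rot [3.140e+00 1.000e-03 2.354e+00] F [-0.1 -0.3 -3.2] open 0.194 q6 [-0.09  0.3   1.71 -0.    1.13 -0.88]
d cm [-12.57 -18.46   0.08] rot [ 0.001  0.001 -0.   ]
```

View pics/t5.png

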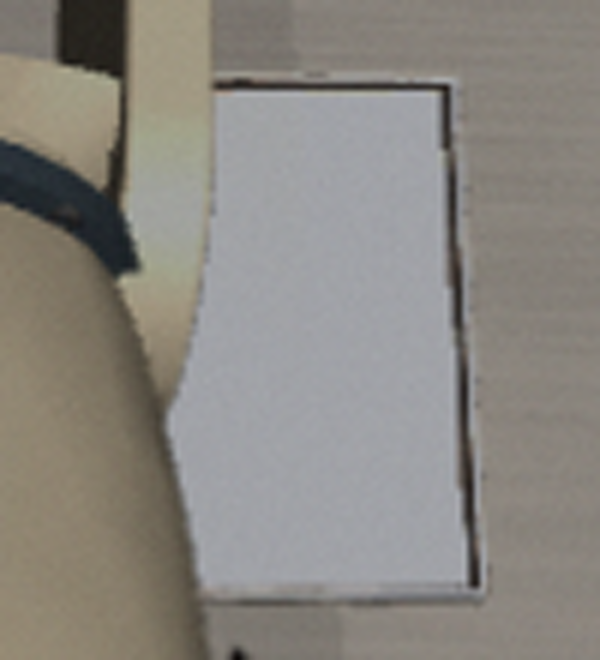

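View pics/t6.png

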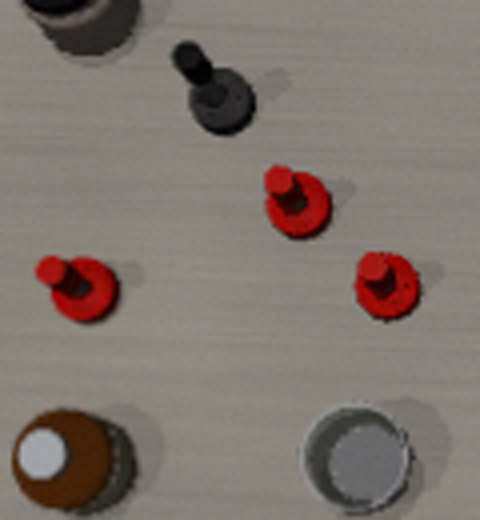

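Emit:
step_arm(deltas=[{"translation": [-1, -1.4, 0], "rot": [0, 0, 0]}, {"translation": [-3.2, -4.6, 0], "rot": [0, 0, 0]}, {"translation": [-6, -8.6, 0], "rot": [0, 0, 0]}, {"translation": [-9, -12.9, 0], "rot": [0, 0, 0]}, {"translation": [-11.5, -16.4, 0], "rot": [0, 0, 0]}, {"translation": [-12.8, -18.3, 0], "rot": [0, 0, 0]}, {"translation": [-12.8, -18.3, 3], "rot": [0, 0, 0]}, {"translation": [-12.8, -18.3, 7], "rot": [0, 0, 0]}])

```text
clock: 22.3
eef_pos: [547.5, -273.2, 333.4]
tcp_rot: [3.141, 0.002, 2.353]
contact_force: [-0.3, 0.7, -2.1]
opening: 0.194
```

Run:
```python
from h import *
s=st(); rel([548,-273,243],[np.pi,0,2.354]); f=grab("wrist","w10");g=grab("scene","s11")
```

```text
t 22.3 pos [ 547.5 -273.2  333.4] rot [3.141e+00 2.000e-03 2.353e+00] F [-0.3  0.7 -2.1] open 0.194 q6 [-0.47  0.41  1.73  0.    1.01 -1.25]
d cm [-0.    0.04  9.04] rot [ 0.001  0.002 -0.001]
```

View pics/w10.png

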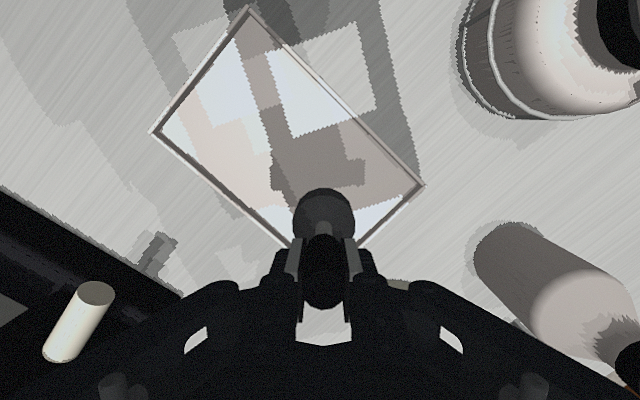

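View pics/s11.png

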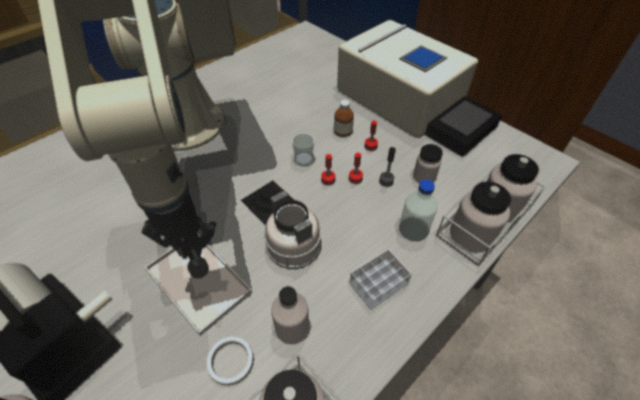

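Emit:
step_arm(deltas=[{"translation": [0, 0, 1], "rot": [0, 0, 0]}, {"translation": [0, 0, 3], "rot": [0, 0, 0]}, {"translation": [0, 0, 5.5], "rot": [0, 0, 0]}, {"translation": [0, 0, 7.5], "rot": [0, 0, 0]}, {"translation": [0, 0, 8.5], "rot": [0, 0, 0]}, {"translation": [0, 0, 9], "rot": [0, 0, 0]}, {"translation": [0, 0, 9], "rot": [0, 0, 0]}])

```text
clock: 23.28
eef_pos: [547.8, -272.6, 243.9]
tcp_rot: [3.142, 0.0, 2.354]
contact_force: [-0.3, 0.5, -1.8]
opening: 0.194
```

Emit:
step_arm(deltas=[{"translation": [0, 0, 0.1], "rot": [0, 0, 0]}, {"translation": [0, 0, 0.2], "rot": [0, 0, 0]}, {"translation": [0, 0, 0.3], "rot": [0, 0, 0]}, {"translation": [0, 0, 0.3], "rot": [0, 0, 0]}])

```text
clock: 23.78
eef_pos: [547.5, -272.5, 240.7]
tcp_rot: [-3.142, -0.0, 2.354]
contact_force: [-1.0, 0.3, -1.7]
opening: 0.192
```

Emit:
step_arm(deltas=[{"translation": [0, 0, 0.05], "rot": [0, 0, 0]}, {"translation": [0, 0, 0.1], "rot": [0, 0, 0]}, {"translation": [0, 0, 0.15], "rot": [0, 0, 0]}, {"translation": [0, 0, 0.15], "rot": [0, 0, 0]}])

```text
clock: 24.28
eef_pos: [547.6, -272.6, 239.1]
tcp_rot: [-3.142, -0.0, 2.354]
contact_force: [1.0, 0.3, -1.3]
opening: 0.195
```

Emit:
step_arm(deltas=[{"translation": [0, 0, 0.05], "rot": [0, 0, 0]}, {"translation": [0, 0, 0.1], "rot": [0, 0, 0]}, {"translation": [0, 0, 0.1], "rot": [0, 0, 0]}])

```text
clock: 24.65
eef_pos: [547.6, -272.5, 238.3]
tcp_rot: [3.142, 0.0, 2.354]
contact_force: [-0.1, 0.4, -1.4]
opening: 0.196
```

Emit:
step_arm(deltas=[{"translation": [0, 0, 0.05], "rot": [0, 0, 0]}, {"translation": [0, 0, 0.1], "rot": [0, 0, 0]}, {"translation": [0, 0, 0.1], "rot": [0, 0, 0]}])

```text
clock: 25.02
eef_pos: [547.7, -272.6, 238.2]
tcp_rot: [3.141, 0.001, 2.354]
contact_force: [-2.5, 1.2, 9.0]
opening: 0.188
```

Emit:
step_arm(deltas=[{"translation": [0, 0, -0.05], "rot": [0, 0, 0]}, {"translation": [0, 0, -0.05], "rot": [0, 0, 0]}, {"translation": [0, 0, -0.05], "rot": [0, 0, 0]}, {"translation": [0, 0, -0.05], "rot": [0, 0, 0]}, {"translation": [0, 0, -1], "rot": [0, 0, 0]}, {"translation": [0, 0, -4], "rot": [0, 0, 0]}, {"translation": [0, 0, -8], "rot": [0, 0, 0]}, {"translation": [0, 0, -12], "rot": [0, 0, 0]}], grip=90)

```text
clock: 26.02
eef_pos: [547.5, -272.5, 359.0]
tcp_rot: [3.142, 0.0, 2.354]
contact_force: [0.6, 0.3, -0.1]
opening: 0.649
```

Run:
```python
from h import *
s=st(); f=grab("wrist","w11");g=grab("scene");crop(g,130,220,270,340,5,"s12")
t=grab("top"); crop(t,180,175,300,305,4,"t7")
```

```text
t 26.02 pos [ 547.5 -272.5  359. ] rot [3.142 0.    2.354] F [ 0.6  0.3 -0.1] open 0.649 q6 [-0.46  0.38  1.71  0.    1.06 -1.25]
```

View pics/w11.png

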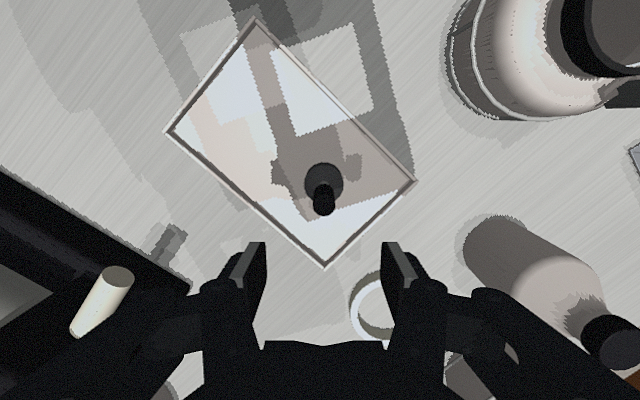

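View pics/t7.png

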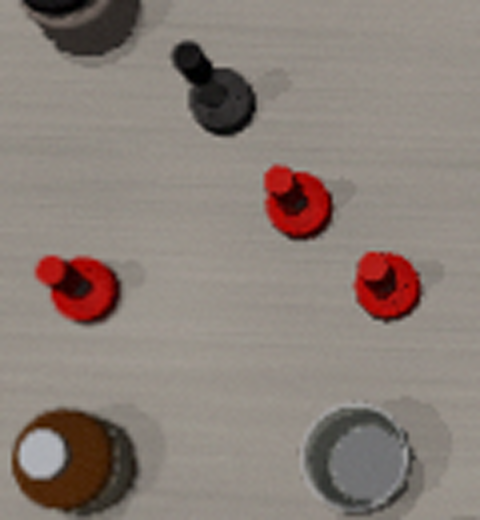

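Run:
```python
from h import *
s=st(); rel([603.5,272.3,370],[np.pi,0,1.67])
```

```text
t 26.18 pos [ 548.3 -272.9  360.3] rot [3.14  0.005 2.354] F [-0.5  0.4 -1.1] open 0.647 q6 [-0.46  0.38  1.71  0.    1.05 -1.25]
d cm [34.74 42.37 -1.07] rot [0.003 0.004 0.684]
```

Emit:
step_arm(deltas=[{"translation": [1.2, 1.5, -0.5], "rot": [0, 0, 0.03]}, {"translation": [4, 5, -1], "rot": [0, 0, 0.1]}, {"translation": [7.5, 9.2, -1], "rot": [0, 0, 0.18]}, {"translation": [11, 13.5, -1], "rot": [0, 0, 0.26]}, {"translation": [14.5, 17.7, -1], "rot": [0, 0, 0.34]}, {"translation": [18, 22, -1], "rot": [0, 0, 0.42]}, {"translation": [21.5, 26.2, -1], "rot": [0, 0, 0.5]}, {"translation": [24.5, 29.9, -1], "rot": [0, 0, 0.56]}])

```text
clock: 27.18
eef_pos: [586.3, 114.0, 366.3]
tcp_rot: [-3.14, -0.0, 1.792]
contact_force: [0.5, -0.1, -0.4]
opening: 0.648
```

Run:
```python
from h import *
s=st(); rel([603.5,272.3,370],[np.pi,0,1.67])
```

```text
t 27.18 pos [586.3 114.  366.3] rot [-3.14  -0.     1.792] F [ 0.5 -0.1 -0.4] open 0.648 q6 [ 0.19  0.35  1.73  0.    1.06 -0.03]
d cm [15.06  5.16 -0.37] rot [-0.001 -0.     0.122]
```

Emit:
step_arm(deltas=[{"translation": [3, 1, -0.2], "rot": [0, 0, 0.03]}, {"translation": [6.5, 2.2, -0.3], "rot": [0, 0, 0.06]}, {"translation": [10, 3.4, -0.3], "rot": [0, 0, 0.09]}, {"translation": [13, 4.4, -0.3], "rot": [0, 0, 0.12]}, {"translation": [15, 5.1, -0.3], "rot": [0, 0, 0.12]}, {"translation": [15, 5.1, -0.3], "rot": [0, 0, 0.12]}, {"translation": [15, 5.1, -0.3], "rot": [0, 0, 0.12]}])

```text
clock: 28.05
eef_pos: [603.1, 268.9, 369.8]
tcp_rot: [-3.141, 0.001, 1.674]
contact_force: [-0.3, 0.6, -0.6]
opening: 0.648
```

Run:
```python
from h import *
import pickle
s=st(); f=grab("wrist","w12"); pickle.dump(f,open("w12.pkl","wb")); print(proj(f,[[604,272.3,125],[604,272.3,25]]))
crop(f,240,60,440,260,3.5,"w12c")
g=grab("scene");crop(g,310,110,410,195,4,"s13")
```

```text
t 28.05 pos [603.1 268.9 369.8] rot [-3.141e+00  1.000e-03  1.674e+00] F [-0.3  0.6 -0.6] open 0.648 q6 [ 0.42  0.44  1.58 -0.    1.12  0.31]
[[324.28780127 207.63098971]
 [324.04086334 179.53189814]]
```

View pics/w12c.png

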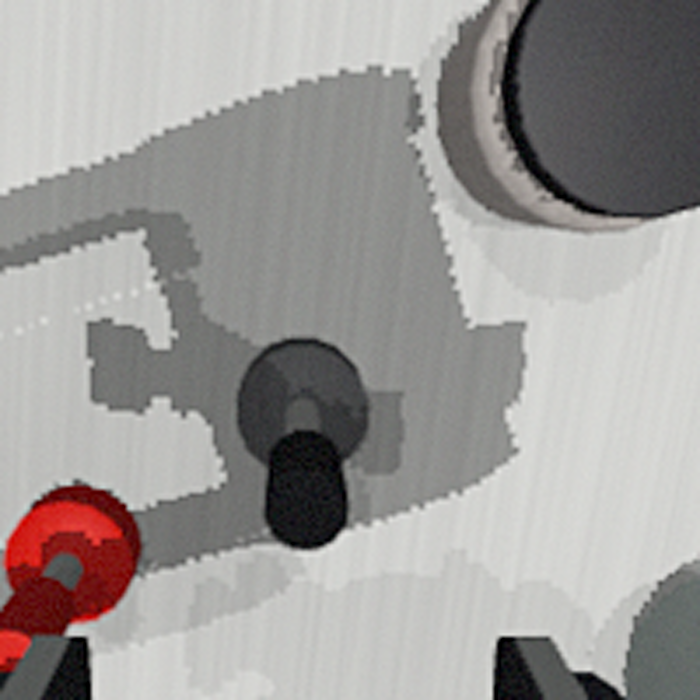

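Run:
```python
from h import *
import pickle
f=pickle.load(open("w12.pkl","rb")); T=lambda x,y,s=3.5,x0=240,y0=60:np.array([(x+.5)/s-.5+x0,(y+.5)/s-.5+y0])
print(onz(f,T(307,509),125),onz(f,T(303,402),25))
rel([604.3,273,264.5],[np.pi,0,1.674])
```

```text
[605.97820876 274.42213638 125.        ] [605.65884553 277.72191565  25.        ]
d cm [ 0.43  0.15 10.56] rot [-0.     0.    -0.001]
```

Emit:
step_arm(deltas=[{"translation": [0.47, 0.22, 1], "rot": [0, 0, 0]}, {"translation": [0.47, 0.22, 3], "rot": [0, 0, 0]}, {"translation": [0.47, 0.22, 5.5], "rot": [0, 0, 0]}, {"translation": [0.47, 0.22, 8], "rot": [0, 0, 0]}, {"translation": [0.47, 0.22, 9.6], "rot": [0, 0, 0]}, {"translation": [0.47, 0.22, 10.5], "rot": [0, 0, 0]}, {"translation": [0.47, 0.22, 10.5], "rot": [0, 0, 0]}, {"translation": [0.47, 0.22, 10.5], "rot": [0, 0, 0]}])

```text
clock: 29.15
eef_pos: [605.3, 274.6, 266.0]
tcp_rot: [3.14, -0.0, 1.674]
contact_force: [-0.0, -0.6, 0.3]
opening: 0.652
```

Emit:
step_arm(deltas=[{"translation": [0, 0, 0], "rot": [0, 0, 0]}, {"translation": [0, 0, 0], "rot": [0, 0, 0]}, {"translation": [0, 0, 0], "rot": [0, 0, 0]}, {"translation": [0, 0, 0], "rot": [0, 0, 0]}, {"translation": [0, 0, 0], "rot": [0, 0, 0]}, {"translation": [0, 0, 0], "rot": [0, 0, 0]}, {"translation": [0, 0, 0], "rot": [0, 0, 0]}, {"translation": [0, 0, 0], "rot": [0, 0, 0]}], grip=255, squeeze=60)

```text
clock: 30.15
eef_pos: [605.2, 274.6, 265.9]
tcp_rot: [3.141, -0.0, 1.674]
contact_force: [-0.1, 0.3, 7.2]
opening: 0.19
```

Run:
```python
from h import *
s=st(); f=grab("wrist","w13"); g=grab("scene"); crop(g,310,80,440,205,5,"s14")
```

```text
t 30.15 pos [605.2 274.6 265.9] rot [ 3.141 -0.     1.674] F [-0.1  0.3  7.2] open 0.19 q6 [ 0.42  0.56  1.65 -0.    0.93  0.32]
```

View pics/s14.png

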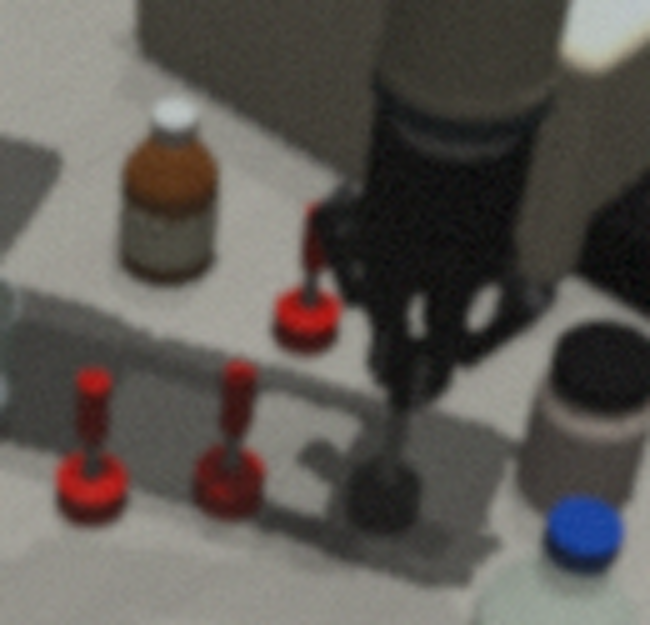

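View pics/w13.png

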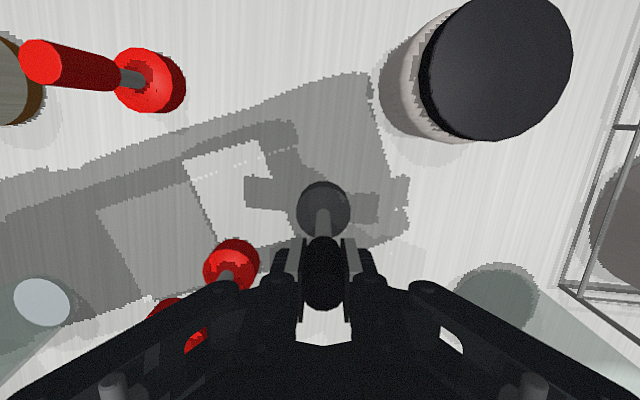

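Emit:
step_arm(deltas=[{"translation": [0, 0, -0.5], "rot": [0, 0, 0]}, {"translation": [0, 0, -2], "rot": [0, 0, 0]}, {"translation": [0, 0, -5], "rot": [0, 0, 0]}, {"translation": [0, 0, -9], "rot": [0, 0, 0]}, {"translation": [0, 0, -13], "rot": [0, 0, 0]}, {"translation": [0, 0, -16], "rot": [0, 0, 0]}, {"translation": [0, 0, -17], "rot": [0, 0, 0]}, {"translation": [0, 0, -17], "rot": [0, 0, 0]}])

```text
clock: 31.25
eef_pos: [604.8, 274.4, 435.4]
tcp_rot: [3.141, -0.0, 1.674]
contact_force: [0.1, -0.1, -2.8]
opening: 0.191
```

Run:
```python
from h import *
s=st(); rel([586.3,-52,436],[np.pi,0,2.1]); f=grab("wrist","w14")
```

```text
t 31.25 pos [604.8 274.4 435.4] rot [ 3.141 -0.     1.674] F [ 0.1 -0.1 -2.8] open 0.191 q6 [ 0.42  0.39  1.51 -0.    1.24  0.32]
d cm [-32.28  -5.2   -0.07] rot [ 0.001 -0.    -0.426]
```

View pics/w14.png

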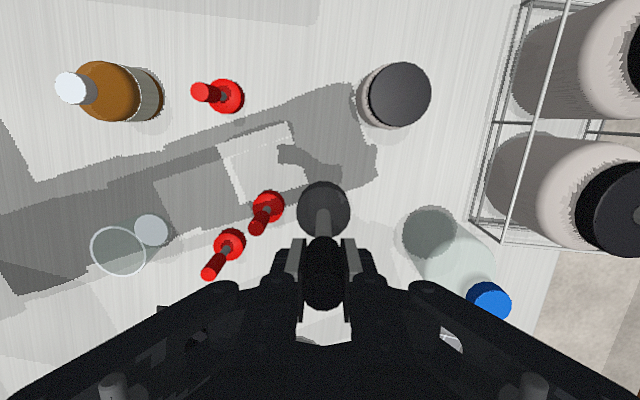

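Emit:
step_arm(deltas=[{"translation": [-2, -0.3, 0], "rot": [0, 0, 0]}, {"translation": [-6.5, -1, 0], "rot": [0, 0, 0]}, {"translation": [-12, -1.9, 0], "rot": [0, 0, 0]}, {"translation": [-17.5, -2.8, 0], "rot": [0, 0, 0]}, {"translation": [-23, -3.7, 0], "rot": [0, 0, 0]}, {"translation": [-28, -4.5, 0], "rot": [0, 0, 0]}, {"translation": [-31.3, -5, 0], "rot": [0, 0, 0]}, {"translation": [-32.3, -5.2, 0], "rot": [0, 0, 0]}])

```text
clock: 32.3
eef_pos: [585.6, -54.6, 434.0]
tcp_rot: [-3.139, 0.0, 1.671]
contact_force: [-0.8, 0.1, -1.7]
opening: 0.189
```

Emit:
step_arm(deltas=[{"translation": [0, 0, 0], "rot": [0, 0, 0]}, {"translation": [0, 0, 0], "rot": [0, 0, 0]}])

```text
clock: 32.55
eef_pos: [586.4, -51.3, 434.8]
tcp_rot: [-3.141, -0.001, 1.674]
contact_force: [-0.7, 0.5, -2.6]
opening: 0.191
```

Run:
```python
from h import *
s=st(); rel([586.3,-52,346],[np.pi,0,1.674]); f=grab("wrist","w15"); g=grab("scene"); crop(g,230,90,360,280,4,"s15")
```

```text
t 32.55 pos [586.4 -51.3 434.8] rot [-3.141e+00 -1.000e-03  1.674e+00] F [-0.7  0.5 -2.6] open 0.191 q6 [-0.09  0.27  1.68  0.    1.19 -0.19]
d cm [-0.07 -0.01  8.88] rot [-0.001 -0.001  0.   ]
```

View pics/w15.png

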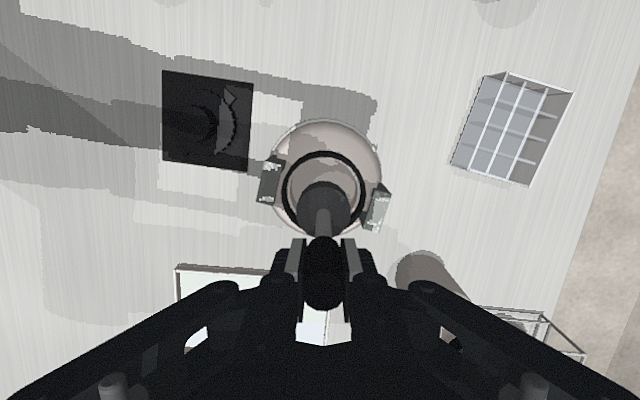

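View pics/s15.png

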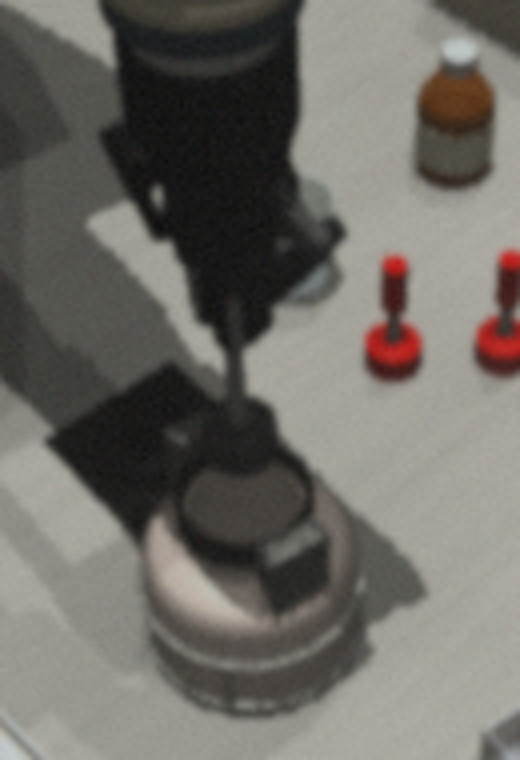

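Aligned over the mouth; dip.

Emit:
step_arm(deltas=[{"translation": [-0.07, 0, 0.5], "rot": [0, 0, 0]}, {"translation": [-0.07, 0, 2], "rot": [0, 0, 0]}, {"translation": [-0.07, 0, 4], "rot": [0, 0, 0]}, {"translation": [-0.07, 0, 6], "rot": [0, 0, 0]}, {"translation": [-0.07, 0, 8], "rot": [0, 0, 0]}, {"translation": [-0.07, 0, 9], "rot": [0, 0, 0]}, {"translation": [-0.07, 0, 9], "rot": [0, 0, 0]}, {"translation": [-0.07, 0, 9], "rot": [0, 0, 0]}])

```text
clock: 33.65
eef_pos: [586.8, -52.8, 345.7]
tcp_rot: [3.141, 0.0, 1.674]
contact_force: [-0.0, 0.3, -2.4]
opening: 0.197
```

Emit:
step_arm(deltas=[{"translation": [0, 0, 0], "rot": [0, 0, 0]}, {"translation": [0, 0, 0], "rot": [0, 0, 0]}, {"translation": [0, 0, 0], "rot": [0, 0, 0]}, {"translation": [0, 0, 0], "rot": [0, 0, 0]}, {"translation": [0, 0, 0], "rot": [0, 0, 0]}, {"translation": [0, 0, 0], "rot": [0, 0, 0]}])

```text
clock: 34.4
eef_pos: [586.5, -52.8, 345.2]
tcp_rot: [-3.142, 0.0, 1.674]
contact_force: [-0.2, -0.6, -1.8]
opening: 0.191
```

Run:
```python
from h import *
s=st(); g=grab("scene"); crop(g,230,130,360,280,4,"s16"); f=grab("wrist","w16")
```

```text
t 34.4 pos [586.5 -52.8 345.2] rot [-3.142  0.     1.674] F [-0.2 -0.6 -1.8] open 0.191 q6 [-0.09  0.36  1.77 -0.    1.01 -0.2 ]
```

View pics/w16.png

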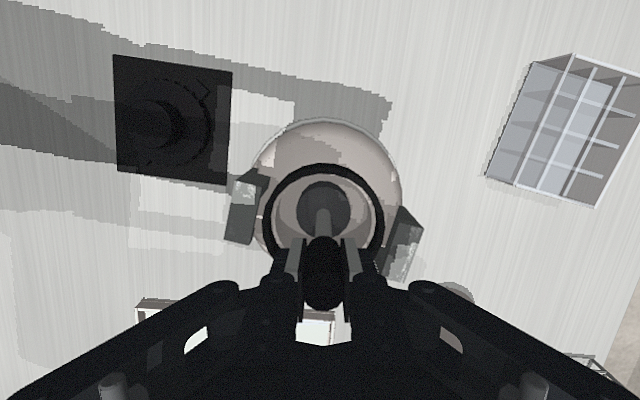

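Emit:
step_arm(deltas=[{"translation": [0, 0, -0.5], "rot": [0, 0, 0]}, {"translation": [0, 0, -2], "rot": [0, 0, 0]}, {"translation": [0, 0, -4], "rot": [0, 0, 0]}, {"translation": [0, 0, -6], "rot": [0, 0, 0]}, {"translation": [0, 0, -8], "rot": [0, 0, 0]}, {"translation": [0, 0, -9], "rot": [0, 0, 0]}, {"translation": [0, 0, -9], "rot": [0, 0, 0]}])

```text
clock: 35.38
eef_pos: [586.6, -52.9, 436.3]
tcp_rot: [3.14, 0.0, 1.674]
contact_force: [-0.7, 0.8, -3.3]
opening: 0.192
```

Run:
```python
from h import *
s=st(); rel([458,-273,436],[np.pi,0,1.674])
```

```text
t 35.38 pos [586.6 -52.9 436.3] rot [3.14  0.    1.674] F [-0.7  0.8 -3.3] open 0.192 q6 [-0.09  0.27  1.68 -0.    1.19 -0.2 ]
d cm [-2.057e+01 -1.506e+01  1.000e-02] rot [ 0.002  0.    -0.   ]
```

Emit:
step_arm(deltas=[{"translation": [-1.4, -1, 0], "rot": [0, 0, 0]}, {"translation": [-5, -3.7, 0], "rot": [0, 0, 0]}, {"translation": [-9.5, -7, 0], "rot": [0, 0, 0]}, {"translation": [-14, -10.2, 0], "rot": [0, 0, 0]}, {"translation": [-18, -13.2, 0], "rot": [0, 0, 0]}, {"translation": [-20, -14.6, 0], "rot": [0, 0, 0]}, {"translation": [-20.6, -15, 0], "rot": [0, 0, 0]}, {"translation": [-20.6, -15, 2], "rot": [0, 0, 0]}])

```text
clock: 36.38
eef_pos: [458.3, -273.9, 415.7]
tcp_rot: [3.14, 0.001, 1.673]
contact_force: [-0.1, 0.2, -3.2]
opening: 0.19
```

Run:
```python
from h import *
s=st(); rel([458,-273,275.5],[np.pi,0,1.674]); f=grab("wrist","w17")
```

```text
t 36.38 pos [ 458.3 -273.9  415.7] rot [3.140e+00 1.000e-03 1.673e+00] F [-0.1  0.2 -3.2] open 0.19 q6 [-0.54  0.2   1.82  0.    1.12 -0.64]
d cm [ 0.11 -0.05 14.02] rot [ 0.002  0.001 -0.001]
```

View pics/w17.png

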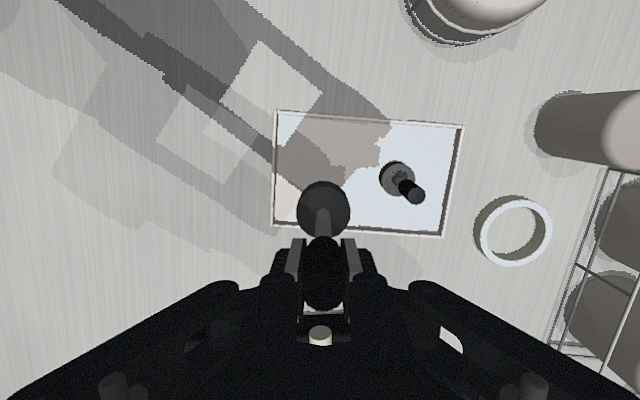

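Emit:
step_arm(deltas=[{"translation": [0.05, 0, 1], "rot": [0, 0, 0]}, {"translation": [0.05, 0, 4], "rot": [0, 0, 0]}, {"translation": [0.05, 0, 7.5], "rot": [0, 0, 0]}, {"translation": [0.05, 0, 11], "rot": [0, 0, 0]}, {"translation": [0.05, 0, 13], "rot": [0, 0, 0]}, {"translation": [0.05, 0, 14], "rot": [0, 0, 0]}, {"translation": [0.05, 0, 14], "rot": [0, 0, 0]}, {"translation": [0.05, 0, 14], "rot": [0, 0, 0]}])

```text
clock: 37.42
eef_pos: [458.9, -272.8, 276.1]
tcp_rot: [3.14, 0.001, 1.674]
contact_force: [0.2, -0.3, -2.5]
opening: 0.192
```

Emit:
step_arm(deltas=[{"translation": [0, 0, 0.1], "rot": [0, 0, 0]}, {"translation": [0, 0, 0.2], "rot": [0, 0, 0]}, {"translation": [0, 0, 0.3], "rot": [0, 0, 0]}, {"translation": [0, 0, 0.4], "rot": [0, 0, 0]}, {"translation": [0, 0, 0.4], "rot": [0, 0, 0]}])

```text
clock: 38.05
eef_pos: [458.4, -272.7, 271.0]
tcp_rot: [-3.141, -0.0, 1.674]
contact_force: [-0.1, -0.6, -2.2]
opening: 0.195
```

Emit:
step_arm(deltas=[{"translation": [0, 0, 0.05], "rot": [0, 0, 0]}, {"translation": [0, 0, 0.1], "rot": [0, 0, 0]}, {"translation": [0, 0, 0.1], "rot": [0, 0, 0]}])

```text
clock: 38.42
eef_pos: [458.4, -272.7, 270.1]
tcp_rot: [-3.142, -0.0, 1.674]
contact_force: [-0.5, 0.4, -2.7]
opening: 0.189
```

Emit:
step_arm(deltas=[{"translation": [0, 0, 0.05], "rot": [0, 0, 0]}, {"translation": [0, 0, 0.1], "rot": [0, 0, 0]}, {"translation": [0, 0, 0.1], "rot": [0, 0, 0]}])

```text
clock: 38.8
eef_pos: [458.5, -272.8, 269.9]
tcp_rot: [3.141, 0.0, 1.674]
contact_force: [-2.9, 0.9, 6.0]
opening: 0.193
```

Emit:
step_arm(deltas=[{"translation": [0, 0, -0.05], "rot": [0, 0, 0]}, {"translation": [0, 0, -0.05], "rot": [0, 0, 0]}, {"translation": [0, 0, -0.05], "rot": [0, 0, 0]}, {"translation": [0, 0, -0.05], "rot": [0, 0, 0]}, {"translation": [0, 0, -1], "rot": [0, 0, 0]}, {"translation": [0, 0, -4], "rot": [0, 0, 0]}, {"translation": [0, 0, -7], "rot": [0, 0, 0]}, {"translation": [0, 0, -9], "rot": [0, 0, 0]}], grip=90)

```text
clock: 39.8
eef_pos: [458.6, -272.8, 361.3]
tcp_rot: [3.14, 0.001, 1.674]
contact_force: [0.4, -0.2, -0.5]
opening: 0.648
```

Run:
```python
from h import *
s=st(); f=grab("wrist","w18"); rel([434,-9,310],[np.pi,0,2.474+1.05])
```

```text
t 39.8 pos [ 458.6 -272.8  361.3] rot [3.140e+00 1.000e-03 1.674e+00] F [ 0.4 -0.2 -0.5] open 0.648 q6 [-0.54  0.26  1.87 -0.    1.01 -0.64]
d cm [26.55  0.19  5.27] rot [ 0.     0.006 -1.85 ]
```

View pics/w18.png

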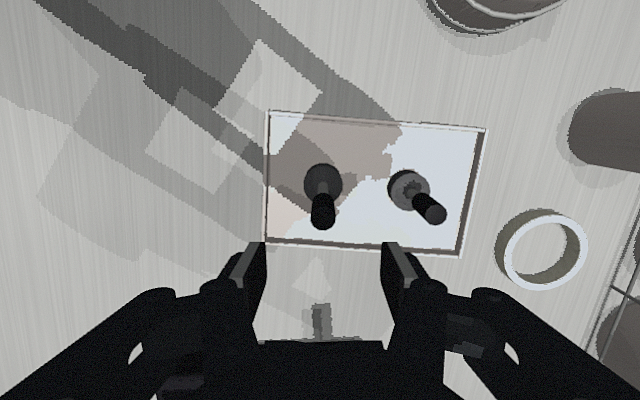

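Emit:
step_arm(deltas=[{"translation": [1.5, 0, 0], "rot": [0, 0, -0.1]}, {"translation": [5, 0, 0], "rot": [0, 0, -0.26]}, {"translation": [9.5, 0, 0], "rot": [0, 0, -0.42]}, {"translation": [14, 0.1, 0], "rot": [0, 0, -0.58]}, {"translation": [18.5, 0.1, 0], "rot": [0, 0, -0.74]}, {"translation": [22.5, 0.2, 1], "rot": [0, 0, -0.9]}, {"translation": [25.5, 0.2, 2], "rot": [0, 0, -1.06]}, {"translation": [26.55, 0.2, 3], "rot": [0, 0, -1.22]}], grip=0)

```text
clock: 40.85
eef_pos: [432.8, -6.9, 329.0]
tcp_rot: [3.141, 0.0, 2.901]
contact_force: [-0.6, -0.3, 0.0]
opening: 0.999
```

Run:
```python
from h import *
s=st(); rel([434,-9,291.7],[np.pi,0,2.474+1.05])
```

```text
t 40.85 pos [432.8  -6.9 329. ] rot [3.141 0.    2.901] F [-0.6 -0.3  0. ] open 0.999 q6 [-0.02  0.15  2.1   0.    0.89 -1.35]
d cm [-0.17 -0.17  3.73] rot [ 0.     0.    -0.623]
```

Emit:
step_arm(deltas=[{"translation": [-0.1, -0.1, 0.5], "rot": [0, 0, -0.12]}, {"translation": [-0.17, -0.17, 1.5], "rot": [0, 0, -0.28]}, {"translation": [-0.17, -0.17, 2.5], "rot": [0, 0, -0.44]}, {"translation": [-0.17, -0.17, 3.5], "rot": [0, 0, -0.57]}, {"translation": [-0.17, -0.17, 3.7], "rot": [0, 0, -0.623]}, {"translation": [-0.17, -0.17, 3.7], "rot": [0, 0, -0.623]}, {"translation": [-0.17, -0.17, 3.7], "rot": [0, 0, -0.623]}])

```text
clock: 41.72
eef_pos: [434.4, -10.5, 292.3]
tcp_rot: [-3.141, 0.0, -2.768]
contact_force: [-0.1, -0.5, 0.1]
opening: 1.001
```

Run:
```python
from h import *
import pickle
s=st(); f=grab("wrist","w19"); pickle.dump(f,open("w19.pkl","wb"))
im=f["image"].astype(float); f["image"]=(255*(im/255)**0.35).astype("uint8"); crop(f,220,80,440,270,3.5,"w19c")
rel([434,-9,191.7],[np.pi,0,2.474+1.05])
```

```text
t 41.73 pos [434.4 -10.5 292.3] rot [-3.141  0.    -2.768] F [-0.1 -0.5  0.1] open 1.001 q6 [-0.03  0.22  2.13  0.    0.8  -1.97]
d cm [-1.000e-02  1.500e-01  1.007e+01] rot [-0.     0.    -0.008]
```

View pics/w19c.png

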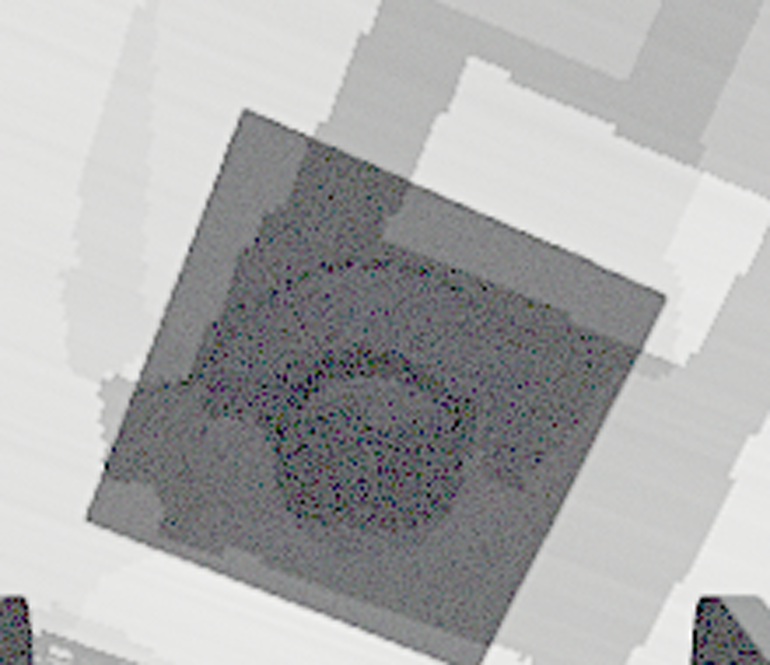

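Emit:
step_arm(deltas=[{"translation": [0, 0.15, 1.5], "rot": [0, 0, -0.008]}, {"translation": [0, 0.15, 4], "rot": [0, 0, -0.008]}, {"translation": [0, 0.15, 6.5], "rot": [0, 0, -0.008]}, {"translation": [0, 0.15, 8.5], "rot": [0, 0, -0.008]}, {"translation": [0, 0.15, 9.6], "rot": [0, 0, -0.008]}, {"translation": [0, 0.15, 10], "rot": [0, 0, -0.008]}, {"translation": [0, 0.15, 10], "rot": [0, 0, -0.008]}, {"translation": [0, 0.15, 10], "rot": [0, 0, -0.008]}])

```text
clock: 42.78
eef_pos: [434.1, -9.1, 192.7]
tcp_rot: [-3.141, 0.001, -2.758]
contact_force: [-0.3, 0.4, 0.1]
opening: 1.002
```

Emit:
step_arm(deltas=[{"translation": [0, 0, 0], "rot": [0, 0, 0]}, {"translation": [0, 0, 0], "rot": [0, 0, 0]}, {"translation": [0, 0, 0], "rot": [0, 0, 0]}, {"translation": [0, 0, 0], "rot": [0, 0, 0]}, {"translation": [0, 0, 0], "rot": [0, 0, 0]}, {"translation": [0, 0, 0], "rot": [0, 0, 0]}, {"translation": [0, 0, 0], "rot": [0, 0, 0]}], grip=255, squeeze=90)

```text
clock: 43.65
eef_pos: [433.9, -9.1, 192.8]
tcp_rot: [-3.141, 0.0, -2.758]
contact_force: [-3.1, 0.1, 11.7]
opening: 0.446
```

Emit:
step_arm(deltas=[{"translation": [0, 0, -1], "rot": [0, 0, 0]}, {"translation": [0, 0, -4], "rot": [0, 0, 0]}, {"translation": [0, 0, -8], "rot": [0, 0, 0]}, {"translation": [0, 0, -12], "rot": [0, 0, 0]}, {"translation": [0, 0, -16], "rot": [0, 0, 0]}, {"translation": [0, 0, -19], "rot": [0, 0, 0]}, {"translation": [0, 0, -20], "rot": [0, 0, 0]}, {"translation": [0, 0, -20], "rot": [0, 0, 0]}])

```text
clock: 44.65
eef_pos: [433.7, -9.0, 392.1]
tcp_rot: [-3.141, 0.0, -2.758]
contact_force: [0.6, -1.0, -1.8]
opening: 0.44
```

Run:
```python
from h import *
s=st(); f=grab("wrist","w20"); rel([586.3,-52,390],[np.pi,0,2.474+1.05])
g=grab("scene"); crop(g,200,80,350,270,4,"s17")
```

```text
t 44.65 pos [433.7  -9.  392.1] rot [-3.141  0.    -2.758] F [ 0.6 -1.  -1.8] open 0.44 q6 [-0.02  0.06  2.04 -0.    1.04 -1.98]
d cm [-12.57  -9.7    0.12] rot [ 0.    -0.001  0.001]
```

View pics/w20.png

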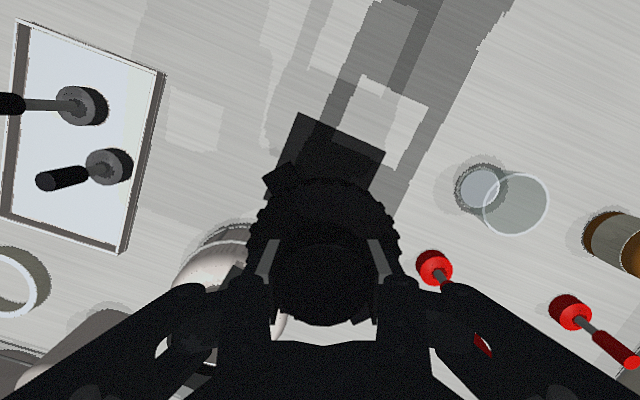

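View pics/s17.png

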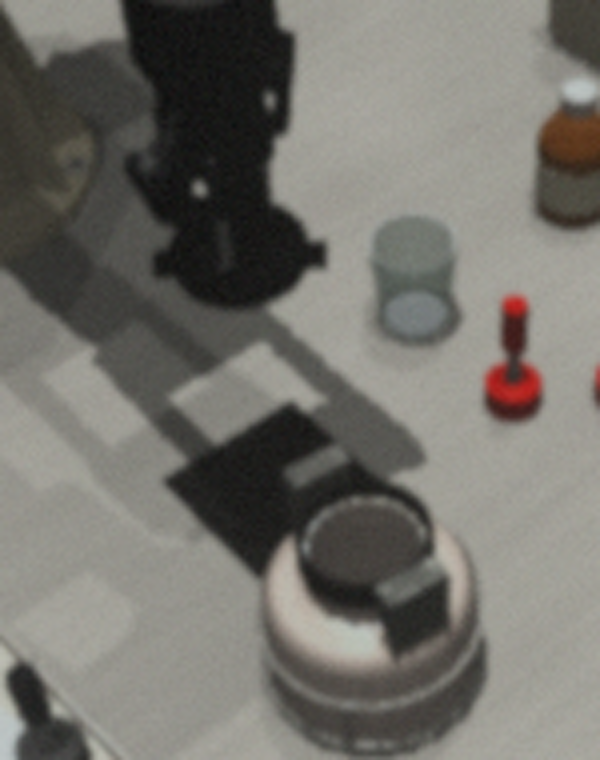

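Emit:
step_arm(deltas=[{"translation": [-1, -0.8, 0], "rot": [0, 0, 0]}, {"translation": [-3.5, -2.7, 0], "rot": [0, 0, 0]}, {"translation": [-6.5, -5, 0], "rot": [0, 0, 0]}, {"translation": [-9.5, -7.3, 0], "rot": [0, 0, 0]}, {"translation": [-11.7, -9.1, 0], "rot": [0, 0, 0]}, {"translation": [-12.6, -9.7, 0], "rot": [0, 0, 0]}, {"translation": [-12.6, -9.7, 0], "rot": [0, 0, 0]}, {"translation": [-12.6, -9.7, 0], "rot": [0, 0, 0]}])

```text
clock: 45.75
eef_pos: [586.2, -51.7, 391.8]
tcp_rot: [3.141, -0.001, -2.758]
contact_force: [0.9, 0.2, -1.1]
opening: 0.447
```

Run:
```python
from h import *
import pickle
s=st(); f=grab("wrist","w21"); rel([586.3,-52,330],[np.pi,0,2.474+1.05])
f["image"]=(255*(f["image"]/255.)**0.5).astype("uint8"); crop(f,220,100,420,260,3.8,"w21c")
pickle.dump(f,open("w21.pkl","wb"))
```

```text
t 45.75 pos [586.2 -51.7 391.8] rot [ 3.141e+00 -1.000e-03 -2.758e+00] F [ 0.9  0.2 -1.1] open 0.447 q6 [-0.09  0.31  1.73  0.    1.11 -2.04]
d cm [-0.01 -0.04  6.2 ] rot [ 0.    -0.001  0.001]
```

View pics/w21c.png

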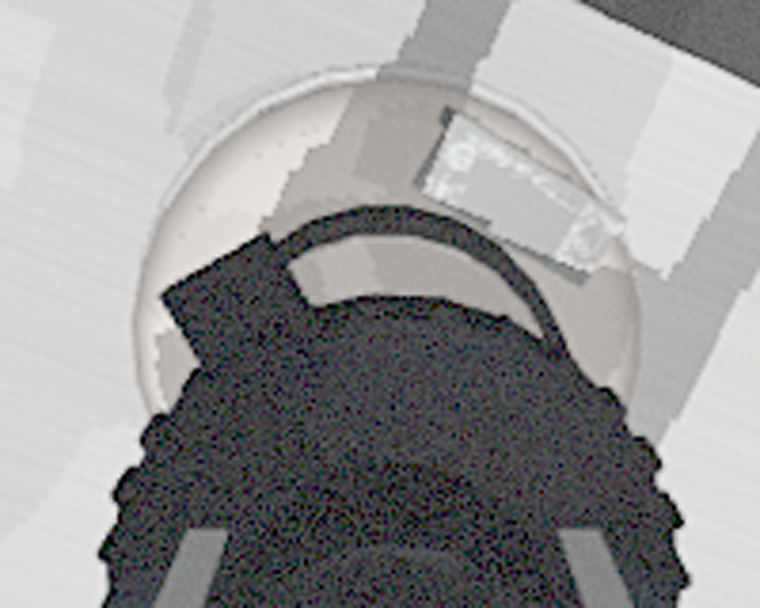

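Emit:
step_arm(deltas=[{"translation": [0, -0.03, 1], "rot": [0, 0, 0]}, {"translation": [0, -0.03, 3], "rot": [0, 0, 0]}, {"translation": [0, -0.03, 5], "rot": [0, 0, 0]}, {"translation": [0, -0.03, 6], "rot": [0, 0, 0]}, {"translation": [0, -0.03, 6.6], "rot": [0, 0, 0]}, {"translation": [0, -0.03, 6.8], "rot": [0, 0, 0]}, {"translation": [0, -0.03, 6.8], "rot": [0, 0, 0]}])

```text
clock: 46.68
eef_pos: [587.2, -52.2, 324.6]
tcp_rot: [-3.141, 0.001, -2.758]
contact_force: [-1.1, 0.4, -0.2]
opening: 0.44
```

Emit:
step_arm(deltas=[{"translation": [0, 0, 0.1], "rot": [0, 0, 0]}, {"translation": [0, 0, 0.2], "rot": [0, 0, 0]}, {"translation": [0, 0, 0.3], "rot": [0, 0, 0]}, {"translation": [0, 0, 0.4], "rot": [0, 0, 0]}, {"translation": [0, 0, 0.4], "rot": [0, 0, 0]}])

```text
clock: 47.3
eef_pos: [587.1, -52.2, 320.7]
tcp_rot: [-3.141, 0.0, -2.758]
contact_force: [-2.1, -0.2, 5.9]
opening: 0.439
```

Contact with the sleeve at the expected height; push on.

Emit:
step_arm(deltas=[{"translation": [0, 0, 0.2], "rot": [0, 0, 0]}, {"translation": [0, 0, 0.4], "rot": [0, 0, 0]}, {"translation": [0, 0, 0.6], "rot": [0, 0, 0]}, {"translation": [0, 0, 0.8], "rot": [0, 0, 0]}, {"translation": [0, 0, 0.8], "rot": [0, 0, 0]}])

```text
clock: 47.92
eef_pos: [587.2, -52.2, 313.3]
tcp_rot: [-3.141, 0.001, -2.758]
contact_force: [-4.5, 0.1, 11.7]
opening: 0.442
```

Emit:
step_arm(deltas=[{"translation": [0, 0, 0.15], "rot": [0, 0, 0]}, {"translation": [0, 0, 0.3], "rot": [0, 0, 0]}, {"translation": [0, 0, 0.3], "rot": [0, 0, 0]}, {"translation": [0, 0, 0.3], "rot": [0, 0, 0]}])

```text
clock: 48.42
eef_pos: [587.2, -52.2, 310.6]
tcp_rot: [-3.141, 0.001, -2.758]
contact_force: [-5.5, 1.8, 14.3]
opening: 0.441
```

Run:
```python
from h import *
s=st(); f=grab("wrist","w22"); g=grab("scene"); crop(g,230,130,360,280,5,"s18")
```

```text
t 48.42 pos [587.2 -52.2 310.6] rot [-3.141e+00  1.000e-03 -2.758e+00] F [-5.5  1.8 14.3] open 0.441 q6 [-0.09  0.4   1.79  0.    0.94 -2.05]
```

View pics/s18.png

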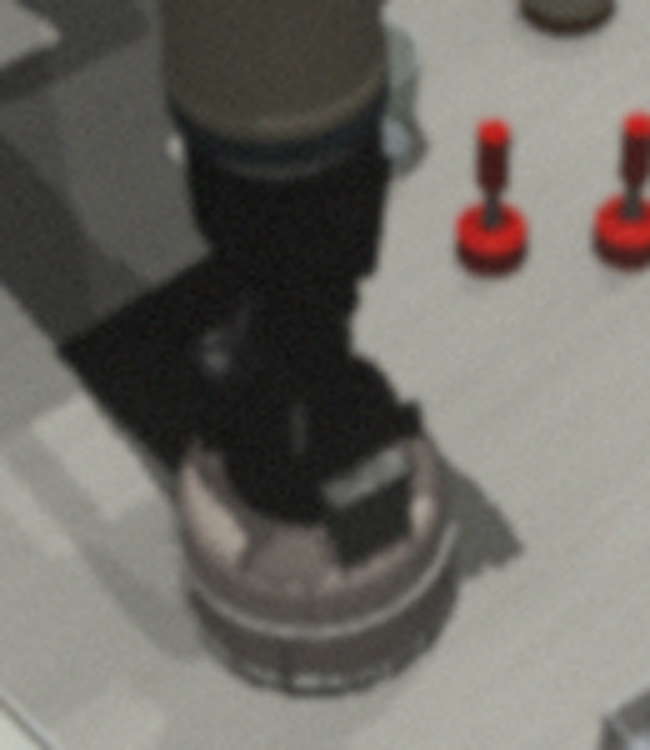

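Emit:
step_arm(deltas=[{"translation": [0, 0, 0], "rot": [0, 0, 0.08]}, {"translation": [0, 0, 0], "rot": [0, 0, 0.22]}, {"translation": [0, 0, 0], "rot": [0, 0, 0.37]}, {"translation": [0, 0, 0], "rot": [0, 0, 0.52]}, {"translation": [0, 0, 0], "rot": [0, 0, 0.67]}, {"translation": [0, 0, 0], "rot": [0, 0, 0.82]}, {"translation": [0, 0, 0], "rot": [0, 0, 0.95]}, {"translation": [0, 0, 0], "rot": [0, 0, 1.02]}])

```text
clock: 49.52
eef_pos: [588.1, -52.2, 311.2]
tcp_rot: [3.14, 0.003, 2.502]
contact_force: [0.3, 1.1, 13.3]
opening: 0.439
```

Run:
```python
from h import *
s=st(); print(s["wrist_torque"]); f=grab("wrist","w23")
```

```text
t 49.52 pos [588.1 -52.2 311.2] rot [3.140e+00 3.000e-03 2.502e+00] F [ 0.3  1.1 13.3] open 0.439 q6 [-0.09  0.4   1.79 -0.    0.94 -1.02]
[-0.02834943  0.23938555  0.22304298]
```

View pics/w23.png

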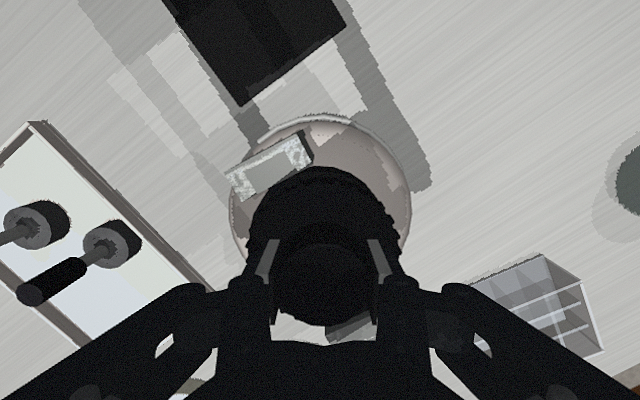

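Emit:
step_arm(deltas=[{"translation": [0, 0, 0], "rot": [0, 0, 0.02]}, {"translation": [0, 0, 0], "rot": [0, 0, 0.04]}, {"translation": [0, 0, 0], "rot": [0, 0, 0.04]}])

```text
clock: 49.95
eef_pos: [588.1, -52.2, 311.2]
tcp_rot: [3.139, 0.003, 2.465]
contact_force: [-1.7, 0.4, 12.4]
opening: 0.441
```

Run:
```python
from h import *
s=st(); print(s["wrist_torque"])
```

```text
t 49.95 pos [588.1 -52.2 311.2] rot [3.139e+00 3.000e-03 2.465e+00] F [-1.7  0.4 12.4] open 0.441 q6 [-0.09  0.4   1.79  0.    0.94 -0.99]
[0.04954678 0.2488527  0.10912434]
```

Emit:
step_arm(deltas=[{"translation": [0, 0, 0], "rot": [0, 0, 0.02]}, {"translation": [0, 0, 0], "rot": [0, 0, 0.04]}, {"translation": [0, 0, 0], "rot": [0, 0, 0.04]}])

```text
clock: 50.32
eef_pos: [588.1, -52.3, 311.2]
tcp_rot: [3.14, 0.003, 2.425]
contact_force: [-1.1, -1.0, 13.4]
opening: 0.442
```

Run:
```python
from h import *
s=st(); print(s["wrist_torque"])
```

```text
t 50.33 pos [588.1 -52.3 311.2] rot [3.140e+00 3.000e-03 2.425e+00] F [-1.1 -1.  13.4] open 0.442 q6 [-0.09  0.4   1.79 -0.    0.94 -0.95]
[-0.14142353  0.28399699  0.25924158]
```

Emit:
step_arm(deltas=[{"translation": [0, 0, 0], "rot": [0, 0, 0.02]}, {"translation": [0, 0, 0], "rot": [0, 0, 0.04]}, {"translation": [0, 0, 0], "rot": [0, 0, 0.04]}])

```text
clock: 50.7
eef_pos: [588.1, -52.3, 311.2]
tcp_rot: [3.141, 0.004, 2.389]
contact_force: [-1.1, -2.2, 14.0]
opening: 0.444
```

Run:
```python
from h import *
s=st(); print(s["wrist_torque"])
```

```text
t 50.7 pos [588.1 -52.3 311.2] rot [3.141 0.004 2.389] F [-1.1 -2.2 14. ] open 0.444 q6 [-0.09  0.4   1.79 -0.    0.94 -0.91]
[-0.25266039  0.27525888  2.24958441]
```

Emit:
step_arm(deltas=[{"translation": [0, 0, 0], "rot": [0, 0, -0.02]}, {"translation": [0, 0, -0.2], "rot": [0, 0, -0.02]}, {"translation": [0, 0, -0.4], "rot": [0, 0, -0.02]}, {"translation": [0, 0, -0.6], "rot": [0, 0, -0.02]}, {"translation": [0, 0, -0.7], "rot": [0, 0, -0.02]}, {"translation": [0, 0, -0.7], "rot": [0, 0, -0.02]}])

```text
clock: 51.45
eef_pos: [587.9, -52.5, 316.6]
tcp_rot: [3.141, 0.003, 2.406]
contact_force: [4.8, -3.5, 2.3]
opening: 0.442
```

Run:
```python
from h import *
s=st(); print(s["wrist_torque"])
```

```text
t 51.45 pos [587.9 -52.5 316.6] rot [3.141e+00 3.000e-03 2.406e+00] F [ 4.8 -3.5  2.3] open 0.442 q6 [-0.09  0.4   1.79 -0.    0.96 -0.93]
[-0.47659063 -0.69458973  1.01122057]
```

Emit:
step_arm(deltas=[{"translation": [0, 0, 0], "rot": [0, 0, 0]}, {"translation": [0, 0, 0], "rot": [0, 0, 0]}, {"translation": [0, 0, 0], "rot": [0, 0, 0]}, {"translation": [0, 0, 0], "rot": [0, 0, 0]}, {"translation": [0, 0, 0], "rot": [0, 0, 0]}, {"translation": [0, 0, -3], "rot": [0, 0, 0]}, {"translation": [0, 0, -7], "rot": [0, 0, 0]}, {"translation": [0, 0, -11], "rot": [0, 0, 0]}], grip=0)

```text
clock: 52.45
eef_pos: [586.9, -52.1, 427.2]
tcp_rot: [-3.141, -0.0, 2.405]
contact_force: [1.3, -0.2, 0.1]
opening: 1.001
```

Run:
```python
from h import *
import pickle
s=st(); f=grab("wrist","w24"); pickle.dump(f,open("w24.pkl","wb")); f["image"]=(255*(f["image"]/255.)**0.5).astype("uint8"); crop(f,250,105,400,270,5,"w24c"); g=grab("scene"); crop(g,230,160,360,280,5,"s19")
```

```text
t 52.45 pos [586.9 -52.1 427.2] rot [-3.141 -0.     2.405] F [ 1.3 -0.2  0.1] open 1.001 q6 [-0.09  0.28  1.69  0.    1.18 -0.93]
```

View pics/w24c.png

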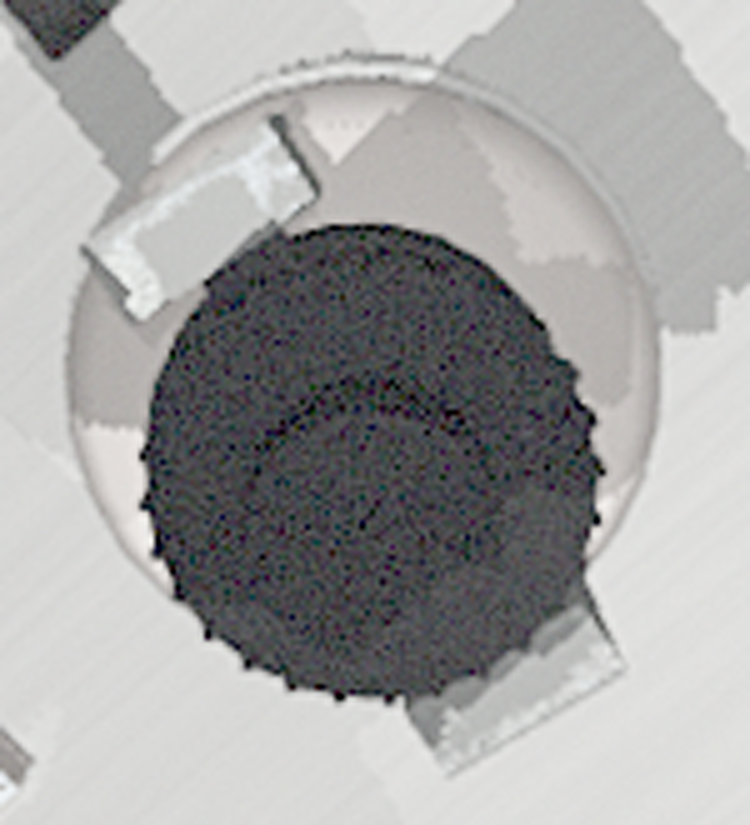

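View pics/s19.png

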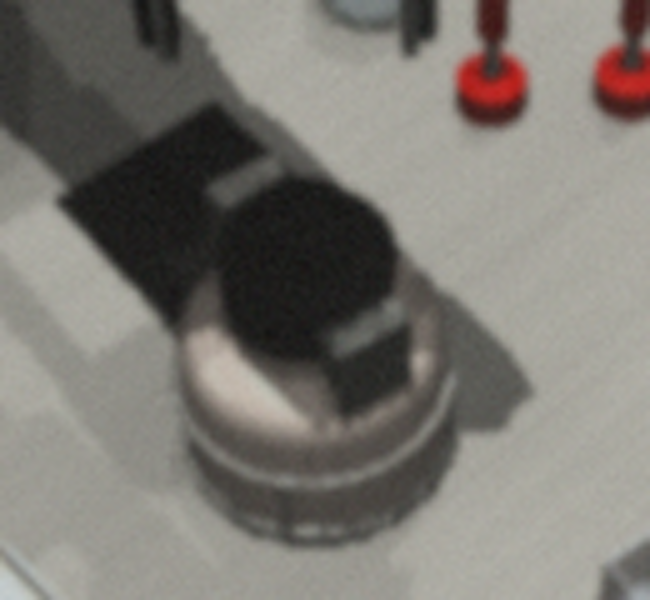

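Run:
```python
from h import *
import pickle
T=lambda x,y:np.array([(x+.5)/5-.5+250,(y+.5)/5-.5+105])
for n in ["w1","w24"]:
    f=pickle.load(open(n+".pkl","rb")); im=f["image"]; m=(im.max(2)<45).astype("uint8"); m[:105]=0;m[260:]=0;m[:,:255]=0;m[:,400:]=0
    k,l,stt,c=cv2.connectedComponentsWithStats(m); i=1+stt[1:,4].argmax(); cs=cv2.findContours((l==i).astype("uint8"),0,1)[0]
    e=cv2.fitEllipse(max(cs,key=len)); print(n,stt[i],c[i],e, onz(f,e[0],146).round(1))
    th=np.arange(0,2*np.pi,.05); 
    for z in (146,143,149):
        P=proj(f,np.c_[586.5+38*np.cos(th),-52+38*np.sin(th),np.full(len(th),z)]); print(z,P.min(0).round(1),P.max(0).round(1),P.mean(0).round(1))
g=grab("scene"); st()
f,g0=pickle.load(open("fg.pkl","rb"))
a=g0["image"][185:240,260:330].astype(int);b=g["image"][185:240,260:330].astype(int)
cv2.imwrite("pics/cmp.png",cv2.resize(np.hstack([np.clip(a*2,0,255),np.clip(b*2,0,255)]).astype("uint8")[:,:,::-1],None,fx=5,fy=5,interpolation=2))
```

```text
w1 [ 276  150   92   96 6515] [321.32064467 195.97359939] ((321.59796142578125, 196.2708282470703), (88.21834564208984, 93.32049560546875), 149.1044158935547) [585.2 -51.  146. ]
146 [276.3 152.6] [367.1 240.4] [321.8 197.4]
143 [276.8 152.2] [366.6 239. ] [321.8 196.5]
149 [275.8 153. ] [367.6 241.7] [321.7 198.3]
w24 [ 278  150   93   97 6795] [323.42281089 197.26195732] ((323.7073669433594, 197.52999877929688), (89.19481658935547, 96.25245666503906), 151.6095733642578) [586.7 -50.8 146. ]
146 [276.6 152.3] [368.3 241. ] [322.5 197.6]
143 [277.1 151.9] [367.8 239.6] [322.6 196.7]
149 [276.1 152.7] [368.8 242.3] [322.5 198.5]
t 52.6 pos [587.6 -52.2 428.6] rot [3.139 0.004 2.405] F [-0.3 -0.  -0.7] open 1.0 q6 [-0.09  0.28  1.69  0.    1.17 -0.93]
```

View pics/cmp.png

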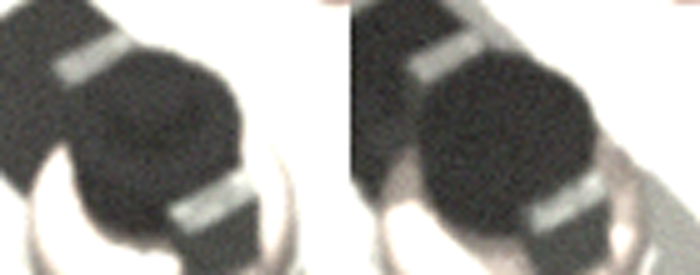

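Emit:
step_arm(deltas=[{"translation": [1.5, -1, -1], "rot": [0, 0, 0]}, {"translation": [5, -3, -1], "rot": [0, 0, 0]}, {"translation": [9, -5, -1], "rot": [0, 0, 0]}, {"translation": [13, -7, -1], "rot": [0, 0, 0]}, {"translation": [17, -9, -1], "rot": [0, 0, 0]}, {"translation": [21, -10, -1], "rot": [0, 0, 0]}, {"translation": [23, -11, -1], "rot": [0, 0, 0]}, {"translation": [23, -11, -1], "rot": [0, 0, 0]}])

```text
clock: 53.6
eef_pos: [340.6, 21.1, 435.5]
tcp_rot: [-3.141, -0.001, 2.406]
contact_force: [0.4, 0.0, 1.0]
opening: 0.997
```

Run:
```python
from h import *
import pickle
st(); t=grab("top","tf"); g=grab("scene","sf")
f,g0=pickle.load(open("fg.pkl","rb"))
def cmp(a,b,x0,y0,x1,y1,s,n):
    A=np.hstack([a["image"][y0:y1,x0:x1],b["image"][y0:y1,x0:x1]]).astype(float); A=255*(A/255)**.5
    cv2.imwrite(f"pics/{n}.png",cv2.resize(A.astype("uint8")[:,:,::-1],None,fx=s,fy=s,interpolation=2))
cmp(f,t,330,165,400,240,5,"cmpt"); cmp(g0,g,255,180,330,270,5,"cmps")
```

```text
t 53.6 pos [340.6  21.1 435.5] rot [-3.141e+00 -1.000e-03  2.406e+00] F [0.4 0.  1. ] open 0.997 q6 [ 0.06 -0.16  2.14  0.    1.16 -0.78]
```

View pics/cmpt.png

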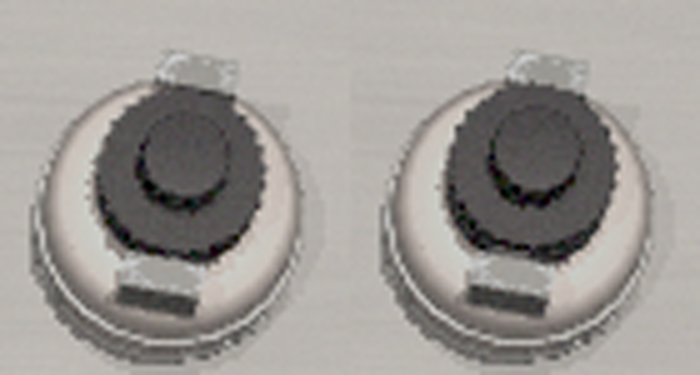

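View pics/cmps.png

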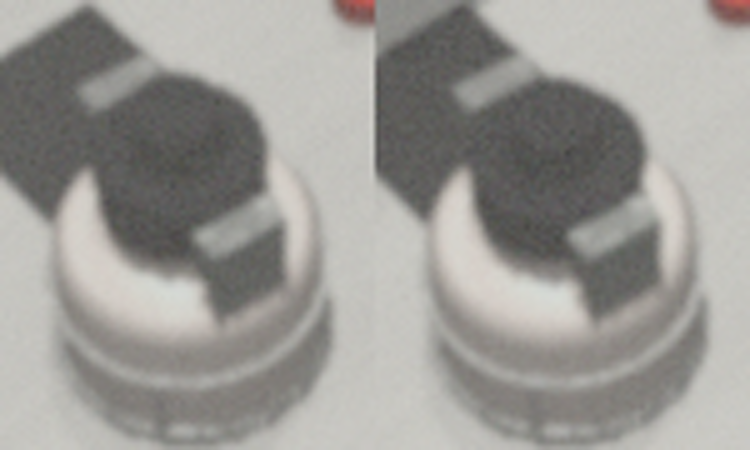

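View pics/tf.png

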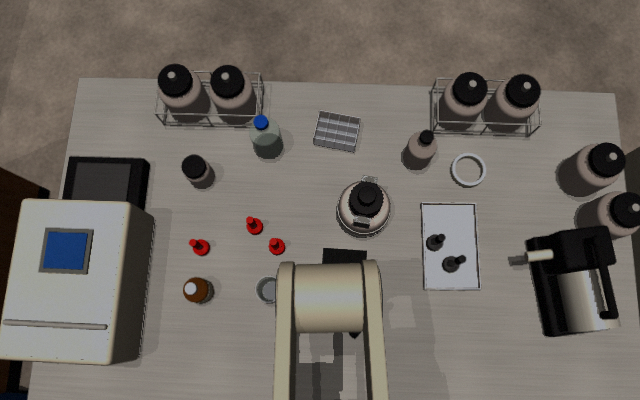

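View pics/sf.png

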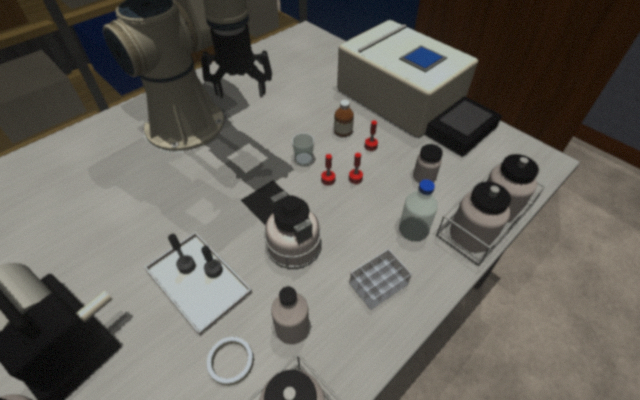

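Run:
```python
from h import *
import pickle
f,g0=pickle.load(open("fg.pkl","rb")); t=grab("top"); pickle.dump(t,open("tf.pkl","wb"))
A=np.hstack([x["image"][175:225,345:388] for x in (f,t)]).astype(float); A=255*np.clip(A/120,0,1)**.6
cv2.imwrite("pics/cmpt2.png",cv2.resize(A.astype("uint8")[:,:,::-1],None,fx=9,fy=9,interpolation=2))
c=-f["world_to_cam"][:3,:3].T@f["world_to_cam"][:3,3]; print(c)
```

```text
[ 310.31819148   16.57987863 1258.0414545 ]
```

View pics/cmpt2.png

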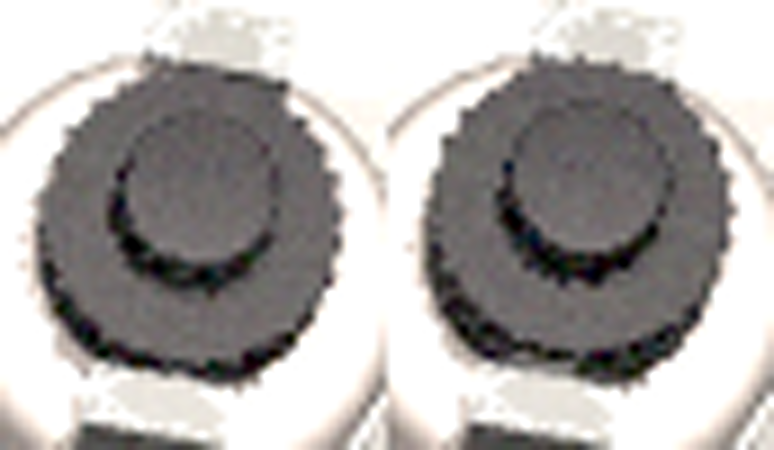

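Run:
```python
from h import *
st()
Rt=R.from_euler("x",-50,degrees=True)*R.from_euler("xyz",[np.pi,0,np.pi]); print(Rt.as_matrix().round(2))
s=readout.sense();R0=R.from_euler("xyz",s["tcp_rot"])
for p in ([500,170,400],[578.5,179,335]): print((R0.inv().apply(np.array(p)-s["eef_pos"])/10).round(2))
print((R0.inv()*Rt).as_rotvec().round(3))
```

```text
t 53.75 pos [343.   20.8 436.1] rot [3.142 0.    2.405] F [0.6 0.3 0.6] open 0.998 q6 [ 0.06 -0.15  2.13 -0.    1.16 -0.78]
[[-1.    0.    0.  ]
 [ 0.    0.64 -0.77]
 [-0.   -0.77 -0.64]]
[-1.6  21.6   3.61]
[-6.81 27.54 10.11]
[ 0.832 -0.321 -0.689]
```

Emit:
step_arm(deltas=[{"translation": [0, 2, 0], "rot": [0.08, -0.03, -0.07]}, {"translation": [0, 5, 0], "rot": [0.19, -0.07, -0.16]}, {"translation": [0, 9, 0.5], "rot": [0.3, -0.12, -0.25]}, {"translation": [-0.5, 13, 1], "rot": [0.41, -0.16, -0.34]}, {"translation": [-1, 17, 2], "rot": [0.52, -0.2, -0.43]}, {"translation": [-1.5, 20, 3], "rot": [0.63, -0.24, -0.52]}, {"translation": [-1.6, 21.6, 3.6], "rot": [0.73, -0.28, -0.6]}, {"translation": [-1.6, 21.6, 3.6], "rot": [0.83, -0.32, -0.69]}])

```text
clock: 54.75
eef_pos: [501.3, 171.0, 398.4]
tcp_rot: [-2.267, -0.004, -3.138]
contact_force: [-0.0, 0.4, 0.0]
opening: 0.997
```

Run:
```python
from h import *
st(); grab("wrist","w25")
Rt=R.from_euler("x",-50,degrees=True)*R.from_euler("xyz",[np.pi,0,np.pi])
s=readout.sense();R0=R.from_euler("xyz",s["tcp_rot"])
for p in ([578.5,179,335],): print((R0.inv().apply(np.array(p)-s["eef_pos"])/10).round(2))
print((R0.inv()*Rt).as_rotvec().round(3))
```

```text
t 54.75 pos [501.3 171.  398.4] rot [-2.267 -0.004 -3.138] F [-0.   0.4  0. ] open 0.997 q6 [ 0.54  0.36  1.78 -0.72  1.55 -0.81]
[-7.83  5.32  3.4 ]
[-0.007  0.002  0.01 ]
```

View pics/w25.png

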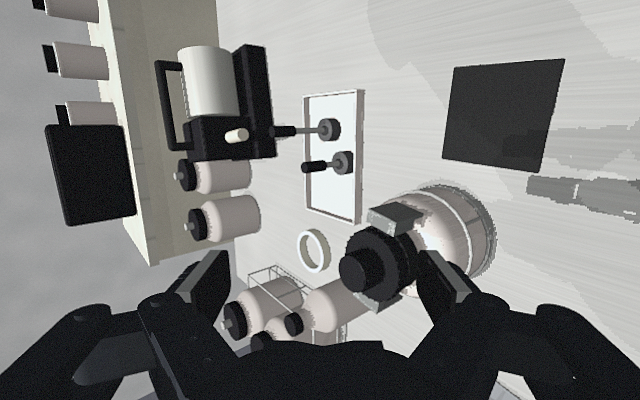

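Emit:
step_arm(deltas=[{"translation": [-1, 0.8, 0.4], "rot": [0, 0, 0]}, {"translation": [-3, 2, 1.3], "rot": [0, 0, 0]}, {"translation": [-5, 3.3, 2.1], "rot": [0, 0, 0]}, {"translation": [-7, 4.7, 3], "rot": [0, 0, 0]}, {"translation": [-7.8, 5.3, 3.4], "rot": [0, 0, 0]}, {"translation": [-7.8, 5.3, 3.4], "rot": [0, 0, 0]}])

```text
clock: 55.55
eef_pos: [578.1, 178.0, 337.0]
tcp_rot: [-2.272, -0.001, 3.141]
contact_force: [-0.4, -0.6, 0.1]
opening: 0.999
```

Run:
```python
from h import *
import pickle
st(); f=grab("wrist","w26"); pickle.dump(f,open("w26.pkl","wb"));f["image"]=(255*(f["image"]/255.)**0.5).astype("uint8"); p=proj(f,[586,-52,140])[0].astype(int);print(p)
crop(f,max(p[0]-100,0),max(p[1]-85,0),p[0]+100,p[1]+85,4,"w26c")
```

```text
t 55.55 pos [578.1 178.  337. ] rot [-2.272e+00 -1.000e-03  3.141e+00] F [-0.4 -0.6  0.1] open 0.999 q6 [ 0.49  0.53  1.66 -0.74  1.48 -0.8 ]
[325 201]
```

View pics/w26c.png

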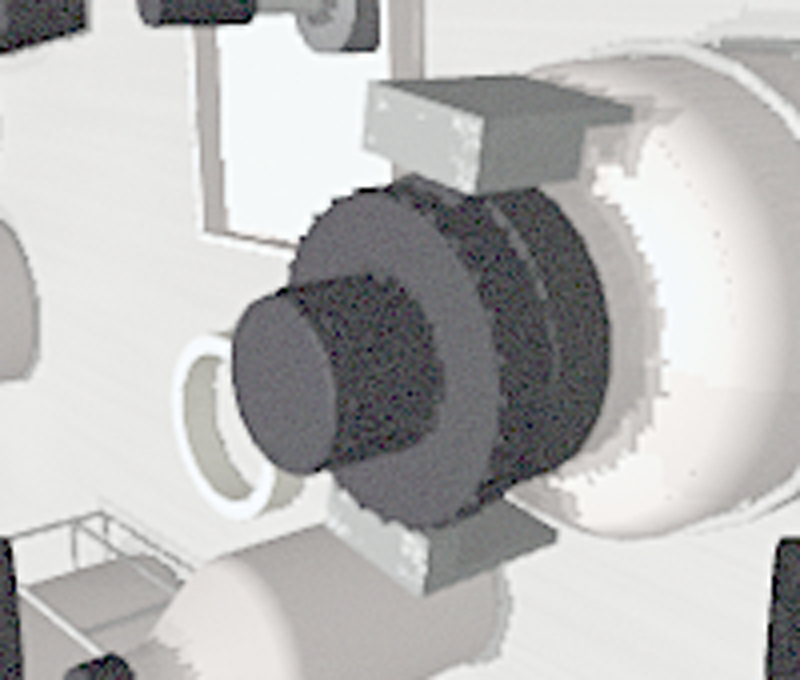

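```bash
cat > ov.py <<'E'
from h import *
import pickle
def circ(c,r,z,tilt=0,ax=-0.155,z0=130):
    th=np.linspace(0,2*np.pi,90); p=np.c_[r*np.cos(th),r*np.sin(th),np.full(90,z-z0)]
    k=np.array([-np.sin(ax),np.cos(ax),0]); p=R.from_rotvec(k*tilt).apply(p); return p+[c[0],c[1],z0]
def catch(c,ax,sg):
    u=np.array([np.cos(ax),np.sin(ax)])*sg; v=np.array([-u[1],u[0]])
    return np.array([[*(np.array(c)+r*u+w*v),142] for r,w in[(41,-18.5),(57,-18.5),(57,18.5),(41,18.5),(41,-18.5)]])
def overlay(f,curves,x0,y0,x1,y1,s,name):
    im=cv2.resize(np.ascontiguousarray((255*(f["image"][y0:y1,x0:x1,::-1]/255.)**.5).astype("uint8")),None,fx=s,fy=s,interpolation=2)
    for p,col in curves:
        q=(proj(f,p)-[x0,y0]+.5)*s-.5; cv2.polylines(im,[np.round(q*8).astype(int)],False,col,1,cv2.LINE_AA,3)
    cv2.imwrite(f"pics/{name}.png",im)
E
python3 - <<'E'
from ov import *
f=pickle.load(open("w26.pkl","rb")); J=(586.5,-52)
C=[(catch(J,-.155,1),(0,0,255)),(catch(J,-.155,-1),(0,0,255)),(circ(J,20,174),(0,255,0)),(circ(J,38,146),(0,255,0)),(circ(J,38.5,130),(255,255,0)),(circ(J,62,95),(255,0,255))]
overlay(f,C,225,116,425,286,4,"ov26")
E
```

```text
(no output)
```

View pics/ov26.png

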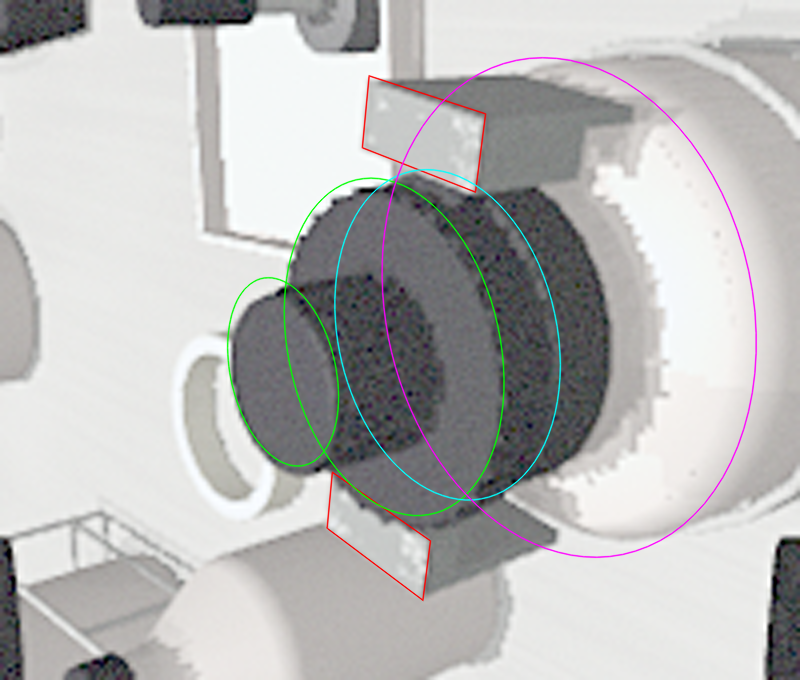

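Run:
```python
from ov import *
J=(586.5,-52)
C=[(catch(J,-.155,1),(0,0,255)),(catch(J,-.155,-1),(0,0,255)),(circ(J,20,174),(0,255,0)),(circ(J,38,146),(0,255,0)),(circ(J,38.5,130),(255,255,0))]
overlay(pickle.load(open("w1.pkl","rb")),C,260,115,380,265,5,"ovw1")
overlay(pickle.load(open("w24.pkl","rb")),C,260,115,380,265,5,"ovw24")
a=cv2.imread("pics/ovw1.png");b=cv2.imread("pics/ovw24.png"); cv2.imwrite("pics/ovww.png",cv2.resize(np.hstack([a,b]),(800,500)))
f=pickle.load(open("fg.pkl","rb"))[0]; t=pickle.load(open("tf.pkl","rb"))
overlay(f,C,340,170,395,235,7,"ovt0");overlay(t,C,340,170,395,235,7,"ovt1")
cv2.imwrite("pics/ovtt.png",np.hstack([cv2.imread("pics/ovt0.png"),cv2.imread("pics/ovt1.png")]))
```

```text
(no output)
```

View pics/ovww.png

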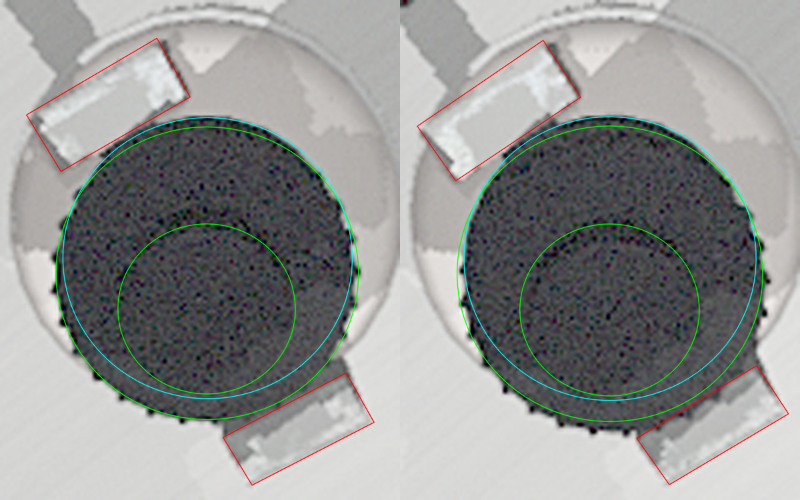

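View pics/ovtt.png

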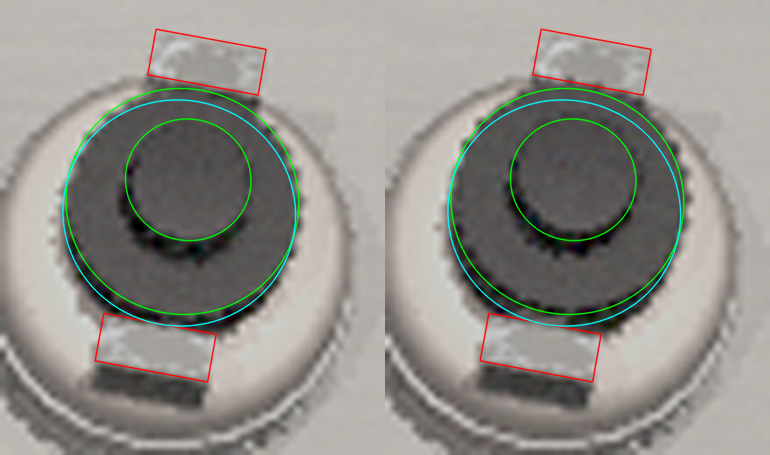

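Run:
```python
from h import *
st(); rel([500,170,430],[np.pi,0,2.405]); rel([587.5,-52.3,425],[np.pi,0,2.405])
```

```text
t 55.6 pos [577.7 178.  337.6] rot [-2.271e+00 -1.000e-03  3.141e+00] F [-0.  -0.4 -0. ] open 1.0 q6 [ 0.49  0.53  1.66 -0.74  1.48 -0.8 ]
d cm [ 7.78 -7.58 -5.34] rot [-0.83   0.319  0.689]
d cm [ -0.99 -21.53  11.97] rot [-0.83   0.319  0.689]
```

Emit:
step_arm(deltas=[{"translation": [0.5, -1, -1], "rot": [-0.08, 0.03, 0.07]}, {"translation": [1.5, -2.5, -2], "rot": [-0.19, 0.07, 0.16]}, {"translation": [3, -4, -3.5], "rot": [-0.3, 0.12, 0.25]}, {"translation": [4.5, -5.5, -4.5], "rot": [-0.41, 0.16, 0.34]}, {"translation": [6, -6.8, -5.3], "rot": [-0.52, 0.2, 0.43]}, {"translation": [7, -7.6, -5.3], "rot": [-0.63, 0.24, 0.52]}, {"translation": [7.8, -7.6, -5.3], "rot": [-0.73, 0.28, 0.6]}, {"translation": [7.8, -7.6, -5.3], "rot": [-0.83, 0.319, 0.689]}])

```text
clock: 56.6
eef_pos: [498.6, 169.7, 431.2]
tcp_rot: [3.137, -0.001, 2.403]
contact_force: [-0.7, 1.1, 1.0]
opening: 1.0
```

Run:
```python
from h import *
st(); rel([587.6,-52.3,400],[np.pi,0,2.405])
```

```text
t 56.6 pos [498.6 169.7 431.2] rot [ 3.137e+00 -1.000e-03  2.403e+00] F [-0.7  1.1  1. ] open 1.0 q6 [ 0.32  0.17  1.81  0.    1.15 -0.51]
d cm [-21.53 -10.44   3.06] rot [ 0.005 -0.001 -0.002]
```

Emit:
step_arm(deltas=[{"translation": [-1.5, -0.7, 0], "rot": [0, 0, 0]}, {"translation": [-5, -2.4, 0.5], "rot": [0, 0, 0]}, {"translation": [-10, -4.8, 1], "rot": [0.005, 0, 0]}, {"translation": [-15, -7.3, 2], "rot": [0.005, 0, 0]}, {"translation": [-19, -9.2, 2.5], "rot": [0.005, 0, 0]}, {"translation": [-21.5, -10.4, 3], "rot": [0.005, 0, 0]}, {"translation": [-21.5, -10.4, 3], "rot": [0.005, 0, 0]}, {"translation": [-21.5, -10.4, 3], "rot": [0.005, 0, 0]}])

```text
clock: 57.6
eef_pos: [589.2, -51.5, 400.2]
tcp_rot: [-3.135, -0.0, 2.407]
contact_force: [-0.2, 0.0, 0.2]
opening: 0.999
```

Run:
```python
from h import *
st(); rel([587.6,-52.3,318.5],[np.pi,0,2.405])
```

```text
t 57.6 pos [589.2 -51.5 400.2] rot [-3.135 -0.     2.407] F [-0.2  0.   0.2] open 0.999 q6 [-0.09  0.31  1.71 -0.01  1.13 -0.92]
d cm [ 0.06 -0.12  8.17] rot [-0.006 -0.     0.002]
```

Emit:
step_arm(deltas=[{"translation": [0.06, -0.12, 1], "rot": [-0.006, 0, 0]}, {"translation": [0.06, -0.12, 3], "rot": [-0.006, 0, 0]}, {"translation": [0.06, -0.12, 5], "rot": [-0.006, 0, 0]}, {"translation": [0.06, -0.12, 7], "rot": [-0.006, 0, 0]}, {"translation": [0.06, -0.12, 8], "rot": [-0.006, 0, 0]}, {"translation": [0.06, -0.12, 8.1], "rot": [-0.006, 0, 0]}, {"translation": [0.06, -0.12, 8.1], "rot": [-0.006, 0, 0]}])

```text
clock: 58.48
eef_pos: [588.2, -52.2, 319.7]
tcp_rot: [3.14, 0.001, 2.406]
contact_force: [-0.2, 0.5, -0.4]
opening: 1.0
```

Run:
```python
from h import *
st(); rel([587.6,-52.3,318.5],[np.pi,0,2.405])
```

```text
t 58.48 pos [588.2 -52.2 319.7] rot [3.140e+00 1.000e-03 2.406e+00] F [-0.2  0.5 -0.4] open 1.0 q6 [-0.09  0.39  1.78  0.    0.96 -0.93]
d cm [ 0.04 -0.05  0.12] rot [0.001 0.001 0.001]
```

Grip the knob again, then press a little, nudge the cap to the jug's axis with a last clockwise check.

Emit:
step_arm(deltas=[{"translation": [0, 0, 0], "rot": [0, 0, 0]}, {"translation": [0, 0, 0], "rot": [0, 0, 0]}, {"translation": [0, 0, 0], "rot": [0, 0, 0]}, {"translation": [0, 0, 0], "rot": [0, 0, 0]}, {"translation": [0, 0, 0], "rot": [0, 0, 0]}, {"translation": [0, 0, 0], "rot": [0, 0, 0]}, {"translation": [0, 0, 0], "rot": [0, 0, 0]}], grip=255, squeeze=60)

```text
clock: 59.35
eef_pos: [588.0, -52.4, 319.7]
tcp_rot: [3.14, 0.001, 2.406]
contact_force: [-2.1, -1.3, 6.0]
opening: 0.454
```

Run:
```python
from h import *
s=st(); print(s["wrist_torque"]); rel([586.3,-52,317.5],[np.pi,0,2.406])
```

```text
t 59.35 pos [588.  -52.4 319.7] rot [3.140e+00 1.000e-03 2.406e+00] F [-2.1 -1.3  6. ] open 0.454 q6 [-0.09  0.39  1.78  0.    0.96 -0.93]
[-0.08162823  0.25153845  0.01652311]
d cm [ 0.16 -0.09  0.22] rot [0.001 0.001 0.   ]
```

Emit:
step_arm(deltas=[{"translation": [0, 0, 0.2], "rot": [0, 0, 0]}, {"translation": [0, 0, 0.4], "rot": [0, 0, 0]}, {"translation": [0.09, -0.05, 0.4], "rot": [0, 0, 0]}, {"translation": [0.18, -0.1, 0.4], "rot": [0, 0, 0]}, {"translation": [0.18, -0.1, 0.4], "rot": [0, 0, 0]}])

```text
clock: 59.98
eef_pos: [587.2, -52.3, 316.6]
tcp_rot: [3.138, 0.005, 2.406]
contact_force: [1.7, -1.7, 7.9]
opening: 0.451
```

Emit:
step_arm(deltas=[{"translation": [0, 0, 0], "rot": [0, 0, 0.02]}, {"translation": [0, 0, 0], "rot": [0, 0, 0.02]}])

```text
clock: 60.22
eef_pos: [587.2, -52.2, 316.7]
tcp_rot: [3.139, 0.005, 2.388]
contact_force: [1.9, -2.1, 7.9]
opening: 0.45
```

Run:
```python
from h import *
s=st(); print(s["wrist_torque"]); rel([586.3,-52,317.5],[np.pi,0,2.406])
```

```text
t 60.23 pos [587.2 -52.2 316.7] rot [3.139 0.005 2.388] F [ 1.9 -2.1  7.9] open 0.45 q6 [-0.09  0.39  1.79 -0.    0.95 -0.91]
[-0.36238043 -0.32568346  1.1233702 ]
d cm [ 0.08 -0.05 -0.09] rot [ 0.003  0.005 -0.018]
```

Emit:
step_arm(deltas=[{"translation": [0.08, -0.05, 0], "rot": [0, 0, -0.02]}, {"translation": [0.14, -0.08, 0], "rot": [0, 0, -0.02]}, {"translation": [0.14, -0.08, -0.1], "rot": [0, 0, -0.02]}, {"translation": [0.14, -0.08, -0.2], "rot": [0, 0, -0.02]}, {"translation": [0.14, -0.08, -0.2], "rot": [0, 0, -0.02]}])

```text
clock: 60.85
eef_pos: [586.0, -52.0, 318.8]
tcp_rot: [3.138, 0.006, 2.406]
contact_force: [3.8, -3.1, 6.5]
opening: 0.449
```

Run:
```python
from h import *
s=st(); print(s["wrist_torque"])
```

```text
t 60.85 pos [586.  -52.  318.8] rot [3.138 0.006 2.406] F [ 3.8 -3.1  6.5] open 0.449 q6 [-0.09  0.39  1.79 -0.    0.95 -0.93]
[-0.5047696  -0.53073935  0.07500246]
```

Emit:
step_arm(deltas=[{"translation": [0, 0, 0], "rot": [0, 0, 0]}, {"translation": [0, 0, 0], "rot": [0, 0, 0]}, {"translation": [0, 0, 0], "rot": [0, 0, 0]}, {"translation": [0, 0, 0], "rot": [0, 0, 0]}, {"translation": [0, 0, 0], "rot": [0, 0, 0]}, {"translation": [0, 0, -3], "rot": [0, 0, 0]}, {"translation": [0, 0, -7], "rot": [0, 0, 0]}, {"translation": [0, 0, -11], "rot": [0, 0, 0]}], grip=0)

```text
clock: 61.85
eef_pos: [584.1, -51.6, 428.1]
tcp_rot: [3.141, 0.0, 2.406]
contact_force: [0.6, -0.2, -0.8]
opening: 0.998
```

Emit:
step_arm(deltas=[{"translation": [1.5, -1, -1], "rot": [0, 0, 0]}, {"translation": [5, -3, -1], "rot": [0, 0, 0]}, {"translation": [9, -5, -1], "rot": [0, 0, 0]}, {"translation": [13, -7, -1], "rot": [0, 0, 0]}, {"translation": [17, -9, -1], "rot": [0, 0, 0]}, {"translation": [21, -10, -1], "rot": [0, 0, 0]}, {"translation": [23, -11, -1], "rot": [0, 0, 0]}, {"translation": [23, -11, -1], "rot": [0, 0, 0]}])

```text
clock: 62.85
eef_pos: [338.0, 21.4, 436.1]
tcp_rot: [3.141, -0.0, 2.407]
contact_force: [1.2, -0.9, 0.8]
opening: 0.998
```

Run:
```python
from ov import *
J=(586.5,-52)
C=[(catch(J,-.155,1),(0,0,255)),(catch(J,-.155,-1),(0,0,255)),(circ(J,20,174),(0,255,0)),(circ(J,38,146),(0,255,0))]
st(); t=grab("top","tf2"); f=pickle.load(open("fg.pkl","rb"))[0]; t1=pickle.load(open("tf.pkl","rb")); grab("scene","sf2")
overlay(f,C,340,170,395,235,4.5,"ovt0");overlay(t1,C,340,170,395,235,4.5,"ovt1");overlay(t,C,340,170,395,235,4.5,"ovt2")
cv2.imwrite("pics/ovtt2.png",np.hstack([cv2.imread(f"pics/ovt{i}.png") for i in range(3)]))
```

```text
t 62.85 pos [338.   21.4 436.1] rot [ 3.141 -0.     2.407] F [ 1.2 -0.9  0.8] open 0.998 q6 [ 0.06 -0.16  2.14  0.    1.16 -0.78]
```

View pics/ovtt2.png

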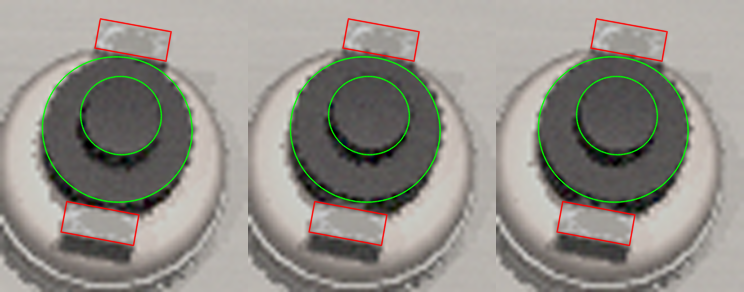

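View pics/tf2.png

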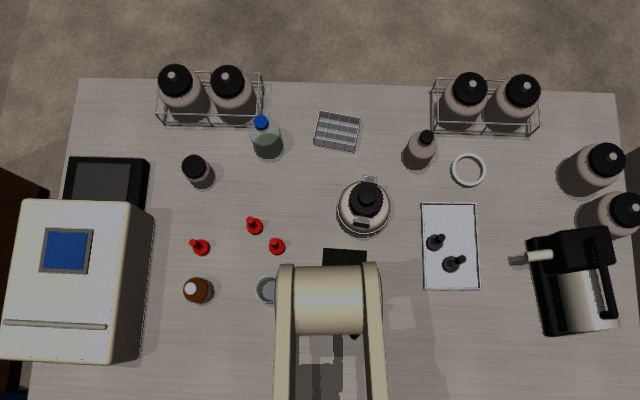

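Run:
```python
from h import *
from rig import ticket
st(); print(ticket.sign_off())
```

```text
t 62.95 pos [339.9  21.1 436.7] rot [3.140e+00 1.000e-03 2.406e+00] F [ 0.6 -0.1  0.2] open 1.001 q6 [ 0.06 -0.16  2.14  0.    1.16 -0.78]
the job is handed in; nothing more can be done
None
```

I did the whole job in the order asked and handed it in at 63 s; sign-off gives no verdict.

- **Opening:** I pushed the cap in at about 14 N, turned it 60° anticlockwise, lifted it off and laid it knob-up on the mat.
- **Dipping:** Only the short (95 mm) and medium (125 mm) samplers were there. I dipped the short one first, then the medium. By the arm's height the top of each bulb was about 15 mm below the rim, and I held each there for about a second. I left the three red look-alikes alone.
- **Samplers:** Both now stand upright in the tray. The last top picture shows them at pixels (435,242) and (454,263).
- **Closing:** I set the cap back on, pressed it at 13–14 N and turned it clockwise. The torque jumped from about 0.25 to 2.25 N m at the stop. As I let it rise, the catches visibly held it down.

**Check that disagreed:** after closing, the pictures showed the cap flat and at the locked height, but about 2 mm off the jug's axis. I gripped the knob again, nudged the cap back and felt the stop once more (1.1 N m). The last picture then matched the one from the start to within about 1 mm. I did not see both ears under the catches directly; that rests on the stop, the holding force and the cap's height and tilt.

The bystanders look unmoved in the last top picture, though the arm partly hides the beaker there. The arm was clear and touching nothing at hand-in.

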